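# Close down the syrup station

## Task

Close down the syrup station: first slide the hot saucepan sideways from the cooking ring to the middle of the resting ring (the circle with the cross) without lifting or tipping it. Then take every ladle off the draining rail and hang it by its hook on the main rail, one in each gap between the hanging square scoops, bowl to the front, lowering it in without knocking the scoops off or pushing them along. At the end the saucepan must still stand on the resting ring; leave the tape roll and the scraper where they lie.

Things in the scene. Friction and masses are not known exactly. Their poses are not given: they have to be found in the camera images.
- rack: the main hanging rail, fixed: horizontal 12 mm steel bar along its y, 0.47 m long between posts 224 mm high; a second 12 mm bar 86 mm lower, against which the stems lean. Origin on the counter under the middle of the rail; its front, where bowls hang, is -x
- rack_rail (a point): the middle of the top of the main rail, 222 mm above the counter (the height of the origin of a tool hung there); axes as rack, y along the rail
- drainer: the draining rail, fixed, at the robot's left: built as the main rail but 0.30 m long; same height; origin on the counter under the middle of its rail, y along the rail, bowls on its -x side. Ladles hang 95 mm apart on it
- cook_ring: mark of the cooking place on the flat two-ring hob: three concentric thin white circles, the largest 160 mm across; origin at its centre on the hob's top, 8 mm above the counter. No height of its own. It and the resting place are 180 mm apart and may be either way round
- rest_ring: mark of the resting place on the hob: one thin white circle 156 mm across with a cross in it; origin at its centre on the hob's top, 8 mm above the counter. No height of its own
- pan: steel saucepan, 140 mm across, 50 mm high, 0.6 kg, loose, on the cooking ring at the start. Origin: centre of its underside; z up. Straight black handle along its -x, 18 mm wide (y) and 14 mm high, from x = -85 to -200 mm, its middle 41 mm above the pan's underside; it points roughly to the robot
- tape_roll: roll of tape, 104 mm across, 25 mm high, lying on the counter; bystander, origin at the centre of its underside
- bench_scraper: steel scraper with a wooden grip, 107 x 152 x 20 mm, lying on the counter; bystander, origin at the centre of its underside
- ladle_1: round steel ladle (2 or 3 are present). Origin: underside of the hook's crown, which rests on the rail's top. z up, -x bowl side. Wooden grip 16 (x) by 20 mm (y) at x -13 mm, 12 to 70 mm above origin. Hook open downward, 18 mm wide: tongue on +x side reaches 22 mm below origin; 20 mm clear (x -10 to 10) for the 12 mm rail. Bowl 54 mm across at x -41 mm, underside 136 mm below origin. 0.14 kg, hangs upright
- ladle_1_bowl (a point): centre of the mouth of this ladle's bowl, 41 mm to -x of and 96 mm below the ladle's origin
- ladle_2: round steel ladle (2 or 3 are present). Origin: underside of the hook's crown, which rests on the rail's top. z up, -x bowl side. Wooden grip 16 (x) by 20 mm (y) at x -13 mm, 12 to 70 mm above origin. Hook open downward, 18 mm wide: tongue on +x side reaches 22 mm below origin; 20 mm clear (x -10 to 10) for the 12 mm rail. Bowl 54 mm across at x -41 mm, underside 136 mm below origin. 0.14 kg, hangs upright
- ladle_2_bowl (a point): centre of the mouth of this ladle's bowl, 41 mm to -x of and 96 mm below the ladle's origin
- ladle_3: round steel ladle (2 or 3 are present). Origin: underside of the hook's crown, which rests on the rail's top. z up, -x bowl side. Wooden grip 16 (x) by 20 mm (y) at x -13 mm, 12 to 70 mm above origin. Hook open downward, 18 mm wide: tongue on +x side reaches 22 mm below origin; 20 mm clear (x -10 to 10) for the 12 mm rail. Bowl 54 mm across at x -41 mm, underside 136 mm below origin. 0.14 kg, hangs upright
- ladle_3_bowl (a point): centre of the mouth of this ladle's bowl, 41 mm to -x of and 96 mm below the ladle's origin
- scoop_1: square steel scoop hanging loose on the main rail: a neighbour, not to be moved. Stem, hook, grip and origin as on the ladles (crown's underside, on the rail's top; z up, -x bowl side). Bowl a box 54 mm wide (y) by 52 mm, centred at x -40 mm, underside 136 mm below origin. The four scoops leave three gaps of 66 to 78 mm between their bowls
- scoop_2: square steel scoop hanging loose on the main rail: a neighbour, not to be moved. Stem, hook, grip and origin as on the ladles (crown's underside, on the rail's top; z up, -x bowl side). Bowl a box 54 mm wide (y) by 52 mm, centred at x -40 mm, underside 136 mm below origin. The four scoops leave three gaps of 66 to 78 mm between their bowls
- scoop_3: square steel scoop hanging loose on the main rail: a neighbour, not to be moved. Stem, hook, grip and origin as on the ladles (crown's underside, on the rail's top; z up, -x bowl side). Bowl a box 54 mm wide (y) by 52 mm, centred at x -40 mm, underside 136 mm below origin. The four scoops leave three gaps of 66 to 78 mm between their bowls
- scoop_4: square steel scoop hanging loose on the main rail: a neighbour, not to be moved. Stem, hook, grip and origin as on the ladles (crown's underside, on the rail's top; z up, -x bowl side). Bowl a box 54 mm wide (y) by 52 mm, centred at x -40 mm, underside 136 mm below origin. The four scoops leave three gaps of 66 to 78 mm between their bowls

How it is judged:
By the outcome, as a careful person would: the job done as asked, in the order asked, and still so for the second after the job is handed in, with the robot touching nothing.
Of ladle_1, ladle_2, ladle_3 only 2 to 3 are there at a start; the rules pass over those that are not, and their reading is None.
At some moment in a run one of pan may be knocked a few centimetres aside while the robot is not near it.
It also fails if it takes over 210 s, if anything falls off the work surface, if the arm or the gripper's body presses on something with over 40 N, if the wrist force passes 120 N, or if a joint passes its speed limit or range.

## Robot

A 7-joint arm with a two-finger parallel gripper is mounted at the origin on a cart in front of the work surface, level with it; the furniture and walls round the work are solid. World frame = base frame: x ahead of the robot, y to its left, z up, the work surface at z = 0. Lengths are in m, angles in rad, forces in N, time in s.
With the tool pointing down it reaches from about 0.35 to 0.9 m from the base axis. Payload 7.2 kg.
Tool frame: the origin (TCP) lies midway between the tips of the shut fingers; the grasp point (between the pads) lies 19 mm behind it; z points along the fingers, y is the direction in which the jaws open and shut (so a half turn about z gives the same grasp; the last joint's range is limited). The gripper opens to 85 mm and grips with 20 to 120 N. Pads are 22 mm wide; open, the fingers measure 114 mm over their backs; the gripper's body (76 mm by 85 mm) begins 54 mm behind the grasp point. The pads swing forward as they close: fully open they stand 13 mm farther back than shut.
Start: joints at [-1.206, 0.411, -0.013, 1.596, 0.006, 1.134, -0.082], TCP at [0.262, 0.567, 0.231] pointing down, gripper open.
Joint ranges: [-2.95, 2.95], [-0.29, 1.99], [-1.47, 1.44], [0.14, 2.54], [-1.03, 4.17], [0.13, 1.85], [-2.86, 2.86]. Speed limits (rad/s): [2.39, 2.39, 3.01, 3.01, 3.14, 3.14, 3.14].

## Interface

Orientations are given as a unit quaternion [x, y, z, w].
In Python, from workcell import manip gives the robot as it stands.
- The arm moves only by the shell command python3 -m inch 'ROWS' [FORCE]. ROWS is JSON, a list of rows, each an object with "xyz": the shift along the tool's x, y, z in m, a list of three; "rot": the turn, a rotation vector about the tool's x, y, z in degrees, a list of three; "hand": the opening, from 0 (shut) to 1 (fully open). A call has 1 to 8 rows; each row is the pose to reach, as a shift and turn from the pose measured when the call began, along the tool's axes at that moment; what a row does not reach only later rows make up. A row lasts 1/10 s, in which the tool goes at most 50 mm and 8.59 degrees, less where a joint would pass 70% of its speed; a pose out of reach is approached as far as the arm can. A call with a gripper value outside its range is refused whole. The fingers move at their own pace and stop on an object; FORCE is the grip in N (left out, the last holds). Time passes only in rows, so rows that repeat a pose let the fingers close. It gives the time, the measured TCP pose, the force and the opening at its end, in the units of the state.
- manip.read_state(): the state, without advancing time (a new reading comes with each control period).
- manip.get_image(name): name is "scene" or "top"; returns a dict with "image" (420x560x3 uint8, red, green, blue), "vfov" (degrees; the focal length in pixels is half the picture's height over the tangent of half this angle, whatever the lens; pixels are square), "cx", "cy" (the principal point, pixels), "k1" (the pictures are not rectified: a ray, as slopes to the right and down, at radius r is drawn at 1 + k1 r^2 times it, then the intrinsics apply), "R" (3x3) and "t" (3): a world point X has camera coordinates R X + t. Camera axes: x right, y down, z forward; pixel columns grow to the right and rows downward; lengths in m; the calibration is good to about 2 mm. A picture is of the moment at which its call begins. There is no depth.
- manip.job_done(): hands the job in, once; it reports no verdict.
The state is a dict: "t": time; "joints": joint angles; "joint_vel": joint speeds; "joint_efforts": joint torques, N m; "ee_pos": TCP position; "tool_rot": TCP orientation; "wrist_force": force on the tool from outside, world axes, zero at the start; "moment": the same for the moment, N m; "gripper_width": finger opening in m.
Only numpy, scipy, OpenCV 4.12 (cv2) and the standard library are available. Lean on these libraries where they do the work, as an engineer would, in place of code of your own. Each camera call takes 0.05 s, during which the arm holds its last target. There are 200 camera calls.

## Working session

There is one attempt and no reset: what is moved stays moved. The work goes in short steps, Python scripts to look and compute and a shell command to move; the robot and the scene stay as the last step left them, time stands still between calls to the robot, and variables do not carry over. Pictures are saved under pics/ and viewed, about 12 in all and at most 16, crops included, and the job is handed in when it is done.

```bash
ls; mkdir -p pics
cat > h.py <<'E'
import numpy as np, cv2
from workcell import manip
def grab(n,save=None):
    d=manip.get_image(n); im=np.array(d["image"])
    d["image"]=im
    if save: cv2.imwrite(f"pics/{save}.png",im[:,:,::-1])
    return d
def f(d): return 210/np.tan(np.radians(d["vfov"])/2)
def ray(d,u,v):
    F=f(d); K=np.array([[F,0,d["cx"]],[0,F,d["cy"]],[0,0,1]])
    x=(u-d["cx"])/F; y=(v-d["cy"])/F
    a,b=x,y
    for _ in range(30):
        s=1+d["k1"]*(a*a+b*b); a,b=x/s,y/s
    R=np.array(d["R"]);t=np.array(d["t"])
    return -R.T@t, R.T@np.array([a,b,1.])
def onz(d,u,v,z):
    c,r=ray(d,u,v); return c+r*(z-c[2])/r[2]
def proj(d,X):
    R=np.array(d["R"]);t=np.array(d["t"]); p=R@np.array(X)+t
    a,b=p[:2]/p[2]; s=1+d["k1"]*(a*a+b*b); return np.array([d["cx"]+f(d)*a*s,d["cy"]+f(d)*b*s])
def two(d1,p1,d2,p2):
    c1,r1=ray(d1,*p1);c2,r2=ray(d2,*p2)
    s,_,_,_=np.linalg.lstsq(np.array([r1,-r2]).T,c2-c1,rcond=None)
    a=c1+s[0]*r1;b=c2+s[1]*r2
    return (a+b)/2,np.linalg.norm(a-b)
E
python3 - <<'E'
from h import *
for n in("scene","top"):
    d=grab(n,n+"0"); im=cv2.resize(d["image"],(800,600),interpolation=cv2.INTER_CUBIC)
    cv2.imwrite(f"pics/{n}0b.png",im[:,:,::-1]); c,r=ray(d,280,210); print(n,d["vfov"],d["cx"],d["cy"],d["k1"],c,r/np.linalg.norm(r))
s=manip.read_state();print(s["ee_pos"],s["tool_rot"],s["gripper_width"],s["wrist_force"])
E
```

```text
pics
scene 48.37991923684356 278.06587073446445 206.46047534734572 -0.15848141919480932 [-0.56884326 -0.70139556  0.73382008] [ 0.76739325  0.49409954 -0.40862359]
top 55.684102597419866 276.08206484376376 211.4822576032414 -0.04987682154175592 [ 0.39527328 -0.01000655  1.2576227 ] [ 0.10675755 -0.00250703 -0.99428192]
[0.26197441 0.56695341 0.23053297] [ 2.14696699e-01  9.76680496e-01 -7.23431230e-04 -1.15907293e-04] 0.08563624319740884 [-0.30151225 -0.29976939  0.39717103]
```

View pics/scene0b.png

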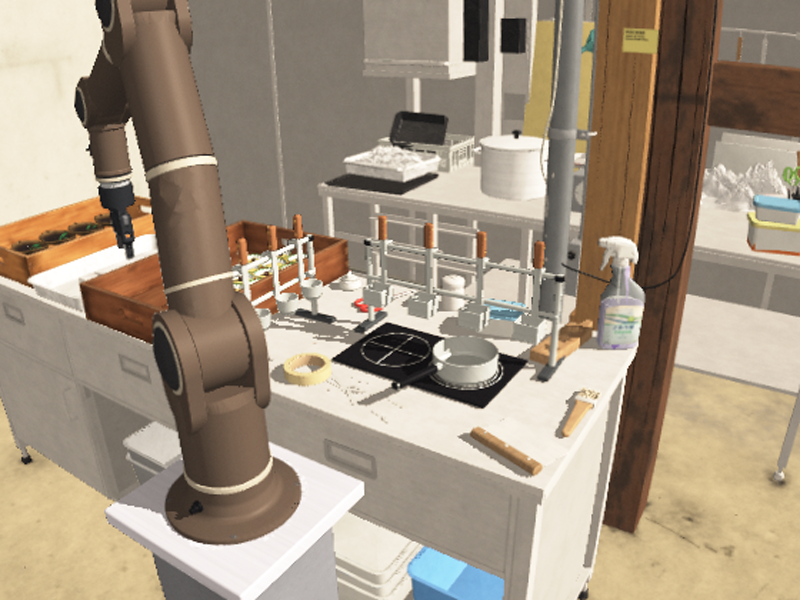

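View pics/top0b.png

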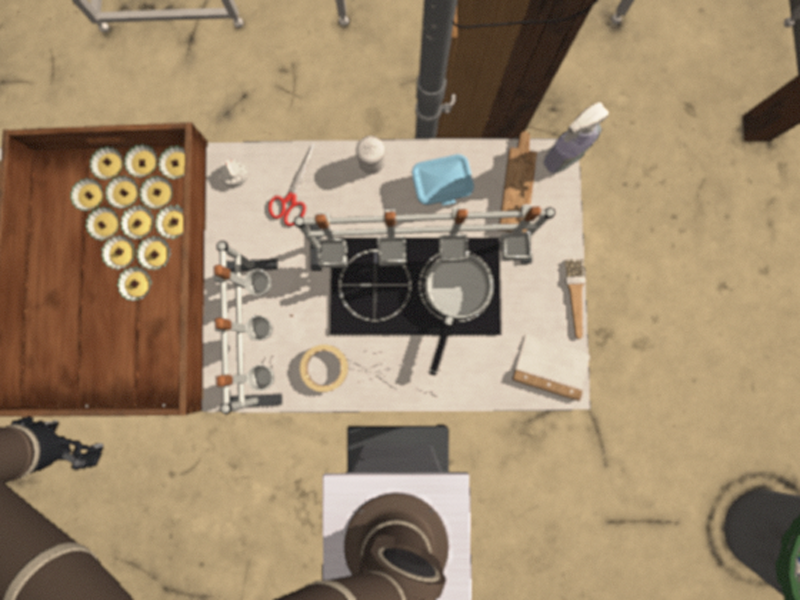

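The pan (456,287 in the top 800-px view) is right of the rest ring (375,285). There are three ladles on the drainer at left with bowls facing right, and four scoops on the main rail at the top.

Run:
```python
from h import *
d=grab("top"); im=d["image"]
cv2.imwrite("pics/c1.png",cv2.resize(im[135:300,140:400],None,fx=3,fy=3,interpolation=cv2.INTER_CUBIC)[:,:,::-1])
hsv=cv2.cvtColor(im,cv2.COLOR_RGB2HSV)
m=((hsv[...,0]<14)&(hsv[...,1]>120)&(hsv[...,2]>60)).astype(np.uint8)
m[:,:147]=0
n,l,s,c=cv2.connectedComponentsWithStats(m)
for i in range(1,n):
    if s[i,4]>15: print(s[i],c[i].round(1),onz(d,*c[i],.292)[:2].round(4))
# circles
for nm,u,v,z in [("rest",375,285,.008),("panrim",456,287,.058),("postA",300,221,.224),("postB",549,212,.224),("dA",222,246,.224),("dB",226,408,.224),("hEnd",434,373,.056),("hstart",447,325,.056)]:
    print(nm,onz(d,u*.7,v*.7,z).round(4))
```

```text
[188 135  26  23 219] [200.  144.7] [0.6648 0.1858]
[368 145  10   9  50] [372.8 149. ] [ 0.6496 -0.2447]
[319 147   8   9  47] [322.3 150.7] [ 0.646  -0.1189]
[270 149   6   9  47] [272.7 152.6] [0.6423 0.0044]
[221 151   8   8  49] [224.8 154.4] [0.6392 0.1236]
[151 186  10   9  64] [155.4 190. ] [0.5514 0.2954]
[151 223  10   7  61] [155.4 226.2] [0.4618 0.293 ]
[152 263  10   7  61] [156.4 265.9] [0.3653 0.2888]
rest [0.5634 0.042  0.008 ]
panrim [ 0.5508 -0.1325  0.058 ]
postA [0.656  0.1724 0.224 ]
postB [ 0.6689 -0.2921  0.224 ]
dA [0.6104 0.318  0.224 ]
dB [0.3125 0.3041 0.224 ]
hEnd [ 0.3694 -0.0831  0.056 ]
hstart [ 0.4702 -0.1121  0.056 ]
```

View pics/c1.png

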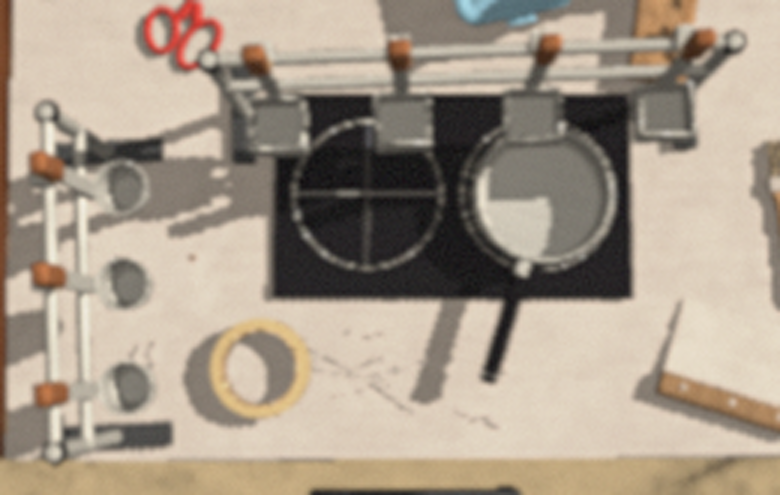

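The crop shows the rest ring centred at crop (368,194), the pan rim at about (540,195), and the handle from (518,290) to (489,378). I'll refine these and plan the pan grasp.

```bash
cat >> h.py <<'E'
from scipy.spatial.transform import Rotation as Ro
def plan(pos,yaw):
    "tool shift (m) and rotvec (deg) to reach TCP pos, pointing down, tool y at yaw deg (mod 180)"
    s=manip.read_state(); p=np.array(s["ee_pos"]); R=Ro.from_quat(s["tool_rot"]); M=R.as_matrix()
    best=None
    for k in(0,180):
        a=np.radians(yaw+k); y=np.array([np.cos(a),np.sin(a),0]); z=np.array([0,0,-1.]); x=np.cross(y,z)
        T=Ro.from_matrix(np.array([x,y,z]).T); rv=np.degrees((R.inv()*T).as_rotvec())
        if best is None or np.linalg.norm(rv)<np.linalg.norm(best): best=rv
    print("shift",(M.T@(np.array(pos)-p)).round(4),"rot",best.round(2))
    print("toolx",M[:,0].round(3),"tooly",M[:,1].round(3),"down err deg",np.degrees(np.arccos(-M[2,2])).round(2))
def st():
    s=manip.read_state(); print(s["t"],np.round(s["ee_pos"],4),np.round(s["wrist_force"],1),round(s["gripper_width"],4))
E
python3 - <<'E'
from h import *
d=grab("top"); q=lambda u,v,z:onz(d,140+u/3,135+v/3,z)
print("rest",q(368,194.5,.008)," edges",[q(*a,.008)[:2].round(4) for a in((293,194),(443,194),(368,120),(368,269))])
print("pan",q(540,195,.058),[q(*a,.058)[:2].round(4) for a in((463,195),(617,195),(540,119),(540,271))])
a=q(519,290,.056);b=q(489,378,.056);print(a,b,np.degrees(np.arctan2(*(a-b)[1::-1])))
# dark handle mask over counter
g=cv2.cvtColor(d["image"],cv2.COLOR_RGB2GRAY); m=(g<55).astype(np.uint8); m[:236]=0;m[266:]=0;m[:,:290]=0;m[:,325:]=0
ys,xs=np.nonzero(m); P=np.array([onz(d,x,y,.052)[:2] for x,y in zip(xs,ys)]); c=P.mean(0); w=np.linalg.svd(P-c)[2][0]; print("handle",len(P),c,w,np.degrees(np.arctan2(w[1],w[0])))
plan([.262,.567,.43],74)
plan([.40,-.09,.43],74)
E
```

```text
rest [0.5623587  0.04150195 0.008     ]  edges [array([0.5636, 0.1209]), array([ 0.5622, -0.0378]), array([0.6423, 0.0412]), array([0.4835, 0.0419])]
pan [ 0.55358449 -0.13497669  0.058     ] [array([ 0.5543, -0.0569]), array([ 0.5529, -0.2131]), array([ 0.6318, -0.1366]), array([ 0.4764, -0.1335])]
[ 0.4575541  -0.11216263  0.056     ] [ 0.36975031 -0.08067149  0.056     ] -19.730547526314446
handle 72 [ 0.41192125 -0.09230562] [-0.95234229  0.3050314 ] 162.23994708530168
shift [-0.     -0.0003 -0.1992] rot [-0.06  0.   -8.8 ]
toolx [-0.908  0.419 -0.   ] tooly [ 0.419  0.908 -0.001] down err deg 0.06
shift [-0.4008 -0.5389 -0.1987] rot [-0.06  0.   -8.8 ]
toolx [-0.908  0.419 -0.   ] tooly [ 0.419  0.908 -0.001] down err deg 0.06
```

```bash
python3 -m inch '[{"xyz":[0,0,-0.05],"rot":[0,0,-5],"hand":1},{"xyz":[0,0,-0.1],"rot":[0,0,-7],"hand":1},{"xyz":[0,0,-0.15],"rot":[0,0,-7],"hand":1},{"xyz":[0,0,-0.2],"rot":[0,0,-7],"hand":1},{"xyz":[0,0,-0.2],"rot":[0,0,-7],"hand":1}]' 40; python3 -c "
from h import *
plan([.412,-.0923,.2],72.2)"
```

```text
t: 0.7
ee_pos: [0.2628, 0.5688, 0.4388]
tool_rot: [0.155, 0.988, 0.005, 0.001]
wrist_force: [-0.3, 0.5, -0.4]
gripper_width: 0.0854
shift [-0.3442 -0.5864  0.2326] rot [ 0.62  0.03 -0.01]
toolx [-0.952  0.306 -0.001] tooly [0.306 0.952 0.011] down err deg 0.62
```

```bash
python3 -m inch '[{"xyz":[-0.344,-0.586,0],"rot":[0.6,0,0],"hand":1},{"xyz":[-0.344,-0.586,0],"rot":[0.6,0,0],"hand":1},{"xyz":[-0.344,-0.586,0],"rot":[0.6,0,0],"hand":1},{"xyz":[-0.344,-0.586,0],"rot":[0.6,0,0],"hand":1},{"xyz":[-0.344,-0.586,0],"rot":[0.6,0,0],"hand":1},{"xyz":[-0.344,-0.586,0],"rot":[0.6,0,0],"hand":1},{"xyz":[-0.344,-0.586,0],"rot":[0.6,0,0],"hand":1},{"xyz":[-0.344,-0.586,0],"rot":[0.6,0,0],"hand":1}]'; python3 -m inch '[{"xyz":[-0.1,-0.4,0],"hand":1}]' >/dev/null;  python3 -c "
from h import *
st();plan([.412,-.0923,.2],72.2)"
```

```text
t: 1.5
ee_pos: [0.35, 0.1748, 0.4318]
tool_rot: [0.155, 0.988, 0.0, 0.0]
wrist_force: [1.2, 0.2, 0.2]
gripper_width: 0.0857
1.5 [0.35   0.1748 0.4318] [1.2 0.2 0.2] 0.0857
shift [-0.1407 -0.2356  0.2317] rot [ 0.06  0.03 -0.01]
toolx [-0.952  0.306 -0.001] tooly [0.306 0.952 0.001] down err deg 0.07invalid input at $[0]: expected keys xyz, rot, hand
```

```bash
python3 -m inch '[{"xyz":[-0.141,-0.236,0],"rot":[0,0,0],"hand":1},{"xyz":[-0.141,-0.236,0.05],"rot":[0,0,0],"hand":1},{"xyz":[-0.141,-0.236,0.1],"rot":[0,0,0],"hand":1},{"xyz":[-0.141,-0.236,0.15],"rot":[0,0,0],"hand":1},{"xyz":[-0.141,-0.236,0.23],"rot":[0,0,0],"hand":1},{"xyz":[-0.141,-0.236,0.23],"rot":[0,0,0],"hand":1},{"xyz":[-0.141,-0.236,0.23],"rot":[0,0,0],"hand":1},{"xyz":[-0.141,-0.236,0.23],"rot":[0,0,0],"hand":1}]';  python3 -c "
from h import *
st();plan([.412,-.0923,.034],72.2)"
```

```text
t: 2.3
ee_pos: [0.4115, -0.0942, 0.1999]
tool_rot: [0.155, 0.988, 0.0, 0.0]
wrist_force: [0.7, 1.0, -0.8]
gripper_width: 0.0852
2.3 [ 0.4115 -0.0942  0.1999] [ 0.7  1.  -0.8] 0.0852
shift [0.0002 0.0018 0.1659] rot [ 0.05  0.05 -0.06]
toolx [-0.952  0.307 -0.001] tooly [0.307 0.952 0.001] down err deg 0.07
```

```bash
python3 -m inch '[{"xyz":[0,0.002,0.05],"rot":[0,0,0],"hand":1},{"xyz":[0,0.002,0.1],"rot":[0,0,0],"hand":1},{"xyz":[0,0.002,0.14],"rot":[0,0,0],"hand":1},{"xyz":[0,0.002,0.166],"rot":[0,0,0],"hand":1},{"xyz":[0,0.002,0.166],"rot":[0,0,0],"hand":1},{"xyz":[0,0.002,0.166],"rot":[0,0,0],"hand":0.6},{"xyz":[0,0.002,0.166],"rot":[0,0,0],"hand":0.4},{"xyz":[0,0.002,0.166],"rot":[0,0,0],"hand":0.3}]' 30;  python3 -m inch '[{"xyz":[0,0,0],"rot":[0,0,0],"hand":0.25},{"xyz":[0,0,0],"rot":[0,0,0],"hand":0.2},{"xyz":[0,0,0],"rot":[0,0,0],"hand":0.1},{"xyz":[0,0,0],"rot":[0,0,0],"hand":0},{"xyz":[0,0,0],"rot":[0,0,0],"hand":0},{"xyz":[0,0,0],"rot":[0,0,0],"hand":0}]' 30
python3 - <<'E'
from h import *
st()
d=grab("scene"); cv2.imwrite("pics/c2.png",cv2.resize(d["image"][180:300,180:400],None,fx=3,fy=3,interpolation=cv2.INTER_CUBIC)[:,:,::-1])
E
```

```text
t: 3.1
ee_pos: [0.4135, -0.092, 0.0354]
tool_rot: [0.155, 0.988, 0.001, 0.002]
wrist_force: [0.9, 0.6, 1.0]
gripper_width: 0.0438
t: 3.7
ee_pos: [0.414, -0.0921, 0.0357]
tool_rot: [0.155, 0.988, 0.001, 0.002]
wrist_force: [0.4, 0.1, 6.2]
gripper_width: 0.0174
3.7 [ 0.414  -0.0921  0.0357] [0.4 0.1 6.2] 0.0174
```

View pics/c2.png

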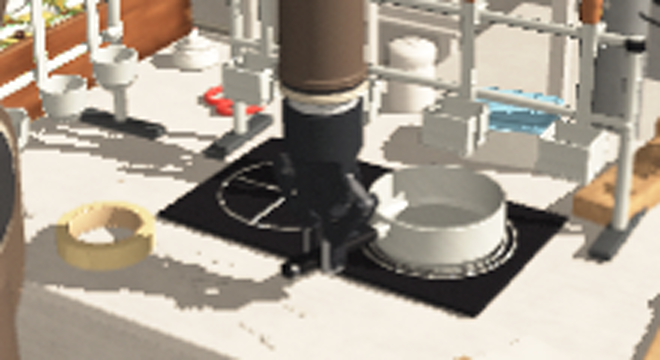

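Handle gripped (17 mm), with the fingers across it. There's a slight 6 N downward press, so I'll relieve that.

```bash
python3 -m inch '[{"xyz":[0,0,-0.001],"rot":[0,0,0],"hand":0},{"xyz":[0,0,-0.001],"rot":[0,0,0],"hand":0}]' ; python3 -c "
from h import *
st();plan([.4145+.0085,-.0921+.1775,.0357],72.2)"
```

```text
t: 3.95
ee_pos: [0.4142, -0.0922, 0.0368]
tool_rot: [0.155, 0.988, 0.001, 0.003]
wrist_force: [2.3, -0.9, -2.0]
gripper_width: 0.0173
3.95 [ 0.4142 -0.0922  0.0368] [ 2.3 -0.9 -2. ] 0.0173
shift [0.0461 0.1718 0.0013] rot [ 0.15  0.3  -0.05]
toolx [-0.952  0.306 -0.005] tooly [0.306 0.952 0.003] down err deg 0.33
```

```bash
python3 -m inch '[{"xyz":[0.003,0.010,0],"rot":[0,0,0],"hand":0},{"xyz":[0.006,0.021,0.0003],"rot":[0,0,0],"hand":0},{"xyz":[0.009,0.032,0.0004],"rot":[0,0,0],"hand":0},{"xyz":[0.012,0.043,0.0005],"rot":[0,0,0],"hand":0},{"xyz":[0.014,0.053,0.0005],"rot":[0,0,0],"hand":0},{"xyz":[0.017,0.064,0.0006],"rot":[0,0,0],"hand":0},{"xyz":[0.020,0.075,0.0006],"rot":[0,0,0],"hand":0},{"xyz":[0.023,0.086,0.0006],"rot":[0,0,0],"hand":0}]' ; python3 -c "
from h import *
plan([.4145+.0085,-.0921+.1775,.0363],72.2)"
```

```text
t: 4.75
ee_pos: [0.4187, -0.0023, 0.0363]
tool_rot: [0.155, 0.988, 0.001, 0.003]
wrist_force: [-0.6, -5.0, 3.2]
gripper_width: 0.0174
shift [0.0228 0.0848 0.0001] rot [ 0.14  0.29 -0.04]
toolx [-0.952  0.306 -0.005] tooly [0.306 0.952 0.003] down err deg 0.33
```

```bash
python3 -m inch '[{"xyz":[0.003,0.012,-0.0003],"rot":[0,0,0],"hand":0},{"xyz":[0.006,0.024,-0.0003],"rot":[0,0,0],"hand":0},{"xyz":[0.010,0.036,-0.0003],"rot":[0,0,0],"hand":0},{"xyz":[0.013,0.048,-0.0003],"rot":[0,0,0],"hand":0},{"xyz":[0.016,0.060,-0.0002],"rot":[0,0,0],"hand":0},{"xyz":[0.019,0.072,-0.0002],"rot":[0,0,0],"hand":0},{"xyz":[0.023,0.085,-0.0002],"rot":[0,0,0],"hand":0},{"xyz":[0.023,0.085,-0.0002],"rot":[0,0,0],"hand":0}]' ; python3 -c "
from h import *
st()
for n in ('top','scene'):
  d=grab(n,'p_'+n)
  cv2.imwrite('pics/c3_%s.png'%n,cv2.resize(d['image'][150:280,200:400] if n=='top' else d['image'][200:300,180:380],None,fx=3,fy=3,interpolation=cv2.INTER_CUBIC)[:,:,::-1])
a=cv2.imread('pics/c3_top.png');b=cv2.imread('pics/c3_scene.png');cv2.imwrite('pics/c3.png',np.vstack([a,b])[:,:])
print(a.shape,b.shape)"
```

```text
t: 5.55
ee_pos: [0.4227, 0.0883, 0.0365]
tool_rot: [0.153, 0.988, 0.001, 0.002]
wrist_force: [-0.9, 4.2, 4.0]
gripper_width: 0.0175
5.55 [0.4227 0.0883 0.0365] [-0.9  4.2  4. ] 0.0175
(390, 600, 3) (300, 600, 3)
```

View pics/c3_top.png

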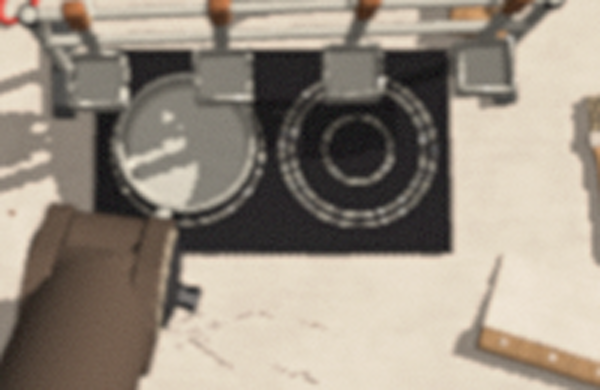

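Pan sits on the resting ring (rim centre ≈ (188,144) in the crop), within ~3 mm of the middle. Release and go up.

```bash
python3 -m inch '[{"xyz":[0,0,0],"rot":[0,0,0],"hand":0.3},{"xyz":[0,0,0],"rot":[0,0,0],"hand":0.6},{"xyz":[0,0,0],"rot":[0,0,0],"hand":1},{"xyz":[0,0,0],"rot":[0,0,0],"hand":1},{"xyz":[0,0,0],"rot":[0,0,0],"hand":1}]'; python3 -m inch '[{"xyz":[0,0,-0.05],"rot":[0,0,0],"hand":1},{"xyz":[0,0,-0.1],"rot":[0,0,0],"hand":1},{"xyz":[0,0,-0.15],"rot":[0,0,0],"hand":1},{"xyz":[0,0,-0.2],"rot":[0,0,0],"hand":1},{"xyz":[0,0,-0.25],"rot":[0,0,0],"hand":1},{"xyz":[0,0,-0.3],"rot":[0,0,0],"hand":1},{"xyz":[0,0,-0.35],"rot":[0,0,0],"hand":1},{"xyz":[0,0,-0.35],"rot":[0,0,0],"hand":1}]'
python3 - <<'E'
from h import *
st()
d=grab("top"); im=d["image"]; e=grab("scene","s4")
cv2.imwrite("pics/c4.png",cv2.resize(im[135:300,140:400],None,fx=3,fy=3,interpolation=cv2.INTER_CUBIC)[:,:,::-1])
# rails: row profile of top view along main rail
print("drainer x & scoop grips from bbox outer edges")
hsv=cv2.cvtColor(im,cv2.COLOR_RGB2HSV)
m=((hsv[...,0]<14)&(hsv[...,1]>120)&(hsv[...,2]>60)).astype(np.uint8); m[:,:147]=0
hs=cv2.cvtColor(e["image"],cv2.COLOR_RGB2HSV); ms=((hs[...,0]<14)&(hs[...,1]>120)&(hs[...,2]>60)).astype(np.uint8)
for mm,dd in((m,d),(ms,e)):
    n,l,s,c=cv2.connectedComponentsWithStats(mm)
    for i in range(1,n):
        if 25<s[i,4]<130: print(s[i],c[i].round(1))
    print()
E
```

```text
t: 6.15
ee_pos: [0.4226, 0.0871, 0.0366]
tool_rot: [0.153, 0.988, 0.001, 0.002]
wrist_force: [-0.2, 0.2, 0.3]
gripper_width: 0.0812
t: 6.95
ee_pos: [0.4232, 0.0867, 0.3923]
tool_rot: [0.154, 0.988, 0.005, 0.006]
wrist_force: [0.3, 0.3, -1.5]
gripper_width: 0.0852
6.95 [0.4232 0.0867 0.3923] [ 0.3  0.3 -1.5] 0.0852
drainer x & scoop grips from bbox outer edges
[368 145  10   9  48] [372.8 149.1]
[319 147   8   9  47] [322.3 150.7]
[270 149   6   9  48] [272.7 152.7]
[221 151   8   9  50] [224.8 154.5]
[151 186  10   9  66] [155.3 190. ]
[151 223   8   7  47] [154.3 226.1]
[152 263  10   7  57] [156.5 265.9]

[451  78   7  55  72] [454.  104.7]
[485 101   5  17  31] [487.5 110.3]
[483 119   5  13  33] [485.3 124.9]
[ 38 146  10  10  32] [ 43.1 149.7]
[ 61 149  11   7  30] [ 65.1 152. ]
[  3 150  29  14 104] [ 17.7 156.1]
[265 151   6  17  89] [267.2 159.2]
[297 156   6  18  98] [299.4 164.5]
[334 162   6  19 103] [336.4 170.6]
[  5 165  19   6  44] [ 11.6 167.5]
[ 49 165  17   9  77] [ 57.9 169.1]
[ 71 167  16   7  34] [ 79.7 169.8]
[523 167  37  12  76] [541.1 175.1]
[212 181   4  10  29] [213.8 184.8]
[196 197  16  13  78] [205.4 202.6]
[177 207  18  13 100] [187.8 213.1]
[248 209  10  10  51] [252.6 213.7]
[422 351  12  18  98] [427.8 360.3]
```

View pics/c4.png

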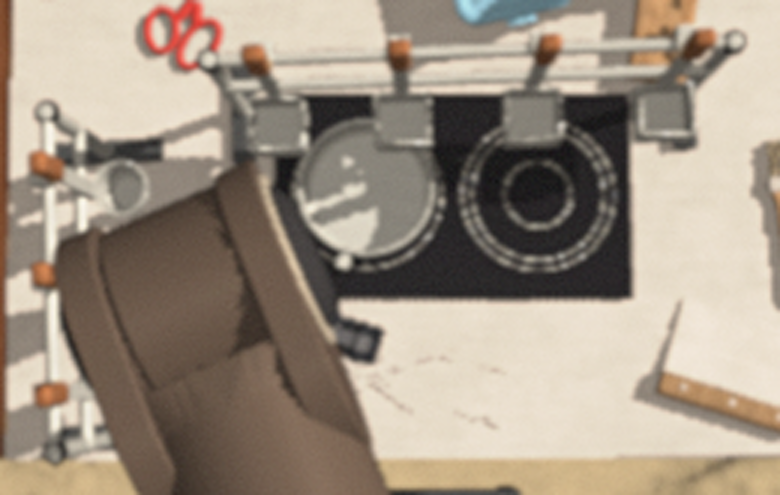

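Pan stands on the resting ring, rim around crop (368,187). The ladle grips are at (46,165), (45,273) and (50,392), with the main-rail grips at the top. Next I'll refine the rail line and the scoop positions.

Run:
```python
from h import *
d=grab("top"); im=d["image"]; hsv=cv2.cvtColor(im,cv2.COLOR_RGB2HSV).astype(int); g=cv2.cvtColor(im,cv2.COLOR_RGB2GRAY).astype(int)
print("pan",onz(d,262.7,197.3,.058).round(4))
m=(((hsv[...,0]<16)|(hsv[...,0]>172))&(hsv[...,1]>85)).astype(np.uint8); m[:,:147]=0
n,l,s,c=cv2.connectedComponentsWithStats(m)
cam=ray(d,280,210)[0]
for i in range(1,n):
    if 30<s[i,4]<130:
        main=c[i][0]>200
        p0=onz(d,*c[i],.275)
        dx,dy=np.abs(p0-cam)[:2]/(1.2576-.263); h=.058
        wx,wy=(.016,.020) if main else (.020,.016)
        A=np.array([wx*wy,h*dx*wy,h*dy*wx]); w=A/A.sum()
        z=w@[.292,.263,.263]; p=onz(d,*c[i],z)
        p[0]+=np.sign(p0-cam)[0]*w[1]*wx/2; p[1]+=np.sign(p0-cam)[1]*w[2]*wy/2
        print(s[i],c[i].round(1),"expA",(A.sum()*(398/(cam[2]-.28))**2).round(),p.round(4))
print("main rail columns")
for u in (245,250,255,290,300,340,350):
    print(u,g[140:172,u])
print("drainer rows")
for v in (200,208,243,250):
    print(v,g[v,145:180])
```

```text
pan [0.5635 0.0393 0.058 ]
[367 145  12  10  70] [372.7 149.1] expA 140.0 [ 0.6568 -0.2514  0.274 ]
[319 146   8  11  60] [322.4 150.8] expA 119.0 [ 0.6532 -0.1224  0.2759]
[269 148   8  10  64] [273.  152.6] expA 104.0 [0.6499 0.004  0.2778]
[221 150   9  10  72] [224.9 154.5] expA 122.0 [0.6461 0.1272 0.2756]
[350 152  16   5  58] [357.2 153.7] expA 131.0 [ 0.645  -0.2113  0.2747]
[150 185  12  11  85] [155.2 189.9] expA 138.0 [0.5565 0.3049 0.2742]
[150 222  11   9  73] [155.  226.1] expA 123.0 [0.4639 0.3032 0.2755]
[152 263  11   8  74] [156.7 266.2] expA 116.0 [0.3636 0.2968 0.2762]
main rail columns
245 [219 217 219 218 218 219 219 219 220 219 215 205 203 204 180 157 183 213
 220 220 206 206 203 177 160 170 122  53  32  34  33  35]
250 [219 218 220 219 219 220 219 220 222 221 213 201 205 206 176 160 198 218
 222 214 201 203 206 174 166 178 126  52  31  37  36  39]
255 [220 222 220 220 218 218 218 219 219 218 214 204 209 203 172 158 201 220
 223 217 210 207 201 174 176 184 127  52  34  34  41  33]
290 [131 135 133 135 135 133 133 132 133 149 182 205 196 161 153 195 216 221
 218
[... 359 characters left out ...]
8 183 202 190 154 118 109 115 115 140 185
 201 184 140 110 119 129 124 107  94  94  88  78  70  68]
drainer rows
200 [136 137 134 134 134 137 134 131 129 154 208 237 234 192 147 133 136 135
 130 120 128 153 169 152 142 151 179 199 210 214 217 198 147 123 127]
208 [149 183 206 214 214 209 210 211 197 171 196 229 234 225 222 223 224 220
 204 176 172 221 241 227 175 142 136 135 135 137 135 133 137 139 138]
243 [131 130 129 130 132 131 130 132 128 129 160 215 238 231 187 118  58  51
  80  89  93  94  92  91  93  93  94  93  93  91  93 100 100  89  72]
250 [133 136 134 135 137 135 133 131 127 123 144 197 230 232 223 217 210 163
  94  48  61  85  94  95  95  93  94  95  95  93  94  92  93  97 103]
```

Run:
```python
from h import *
d=grab("top"); e=grab("scene")
M=np.array([onz(d,u,v,.218)[:2] for u,v in((250,153.1),(290,152.0),(300,151.6),(350,149.3))]); print("main rail",M.round(4)); k=np.polyfit(M[:,1],M[:,0],1); print(k)
D=np.array([onz(d,u,v,.218)[:2] for u,v in((156.4,200),(157.3,243))]); print("drain",D.round(4))
# triangulate scoop grips between views
for a,b in(((224.9,154.5),(267.2,159.2)),((273,152.6),(299.4,164.5)),((322.4,150.8),(336.4,170.6))):
    print("tri",[np.round(q,4) for q in two(d,a,e,b)])
print("nominal spacing 95: drainer axis",(D[0]-D[1])/np.linalg.norm(D[0]-D[1]))
# scoop bowls in top: grey squares outer corners from crop c4 (x3, off 140,135), rim z ~?
for nm,(x0,y0,x1,y1) in dict(a=(250,97,307,150),b=(375,96,433,145),c=(503,93,565,141),dd=(635,83,694,140)).items():
    for z in(.13,):
        print(nm,onz(d,140+x0/3,135+(y0+y1)/6,z)[:2].round(4),onz(d,140+x1/3,135+(y0+y1)/6,z)[:2].round(4))
```

```text
main rail [[ 0.6607  0.0662]
 [ 0.6626 -0.0408]
 [ 0.6634 -0.0675]
 [ 0.6686 -0.2014]]
[-0.03010862  0.66197602]
drain [[0.5366 0.3153]
 [0.4226 0.3104]]
tri [array([0.6471, 0.1279, 0.2593]), np.float64(0.0003)]
tri [array([0.6496, 0.0053, 0.2607]), np.float64(0.0029)]
tri [array([ 0.6534, -0.1219,  0.2613]), np.float64(0.0015)]
nominal spacing 95: drainer axis [0.99905938 0.04336301]
a [0.616  0.1497] [0.6154 0.0948]
b [0.6177 0.0294] [ 0.6171 -0.0262]
c [ 0.6199 -0.0935] [ 0.6194 -0.153 ]
dd [ 0.6242 -0.2205] [ 0.6238 -0.2774]
```

```bash
python3 -c "
from h import *
plan([.3645,.296,.36],92.5)"
```

```text
shift [0.1168 0.183  0.0254] rot [  0.07   0.17 -20.17]
toolx [-0.953  0.303 -0.003] tooly [0.303 0.953 0.002] down err deg 0.18
```

```bash
python3 -m inch '[{"xyz":[0.117,0.183,0.025],"rot":[0,0,-20.2],"hand":1},{"xyz":[0.117,0.183,0.025],"rot":[0,0,-20.2],"hand":1},{"xyz":[0.117,0.183,0.025],"rot":[0,0,-20.2],"hand":1},{"xyz":[0.117,0.183,0.025],"rot":[0,0,-20.2],"hand":1},{"xyz":[0.117,0.183,0.025],"rot":[0,0,-20.2],"hand":1},{"xyz":[0.117,0.183,0.025],"rot":[0,0,-20.2],"hand":1},{"xyz":[0.117,0.183,0.025],"rot":[0,0,-20.2],"hand":1}]'
python3 - <<'E'
from h import *
st();plan([.3645,.296,.246],92.5)
d=grab("top"); e=grab("scene")
a=d["image"][170:290,130:270];b=e["image"][130:250,140:280]
cv2.imwrite("pics/c5.png",cv2.resize(np.hstack([a,b]),None,fx=2.8,fy=2.8,interpolation=cv2.INTER_CUBIC)[:,:,::-1])
E
```

```text
t: 7.9
ee_pos: [0.3645, 0.2949, 0.3594]
tool_rot: [-0.022, 1.0, -0.001, 0.001]
wrist_force: [0.2, 0.2, 0.7]
gripper_width: 0.0853
7.9 [0.3645 0.2949 0.3594] [0.2 0.2 0.7] 0.0853
shift [0.0003 0.0013 0.1134] rot [-0.12  0.13 -0.01]
toolx [-0.999 -0.043 -0.002] tooly [-0.043  0.999 -0.002] down err deg 0.17
```

View pics/c5.png

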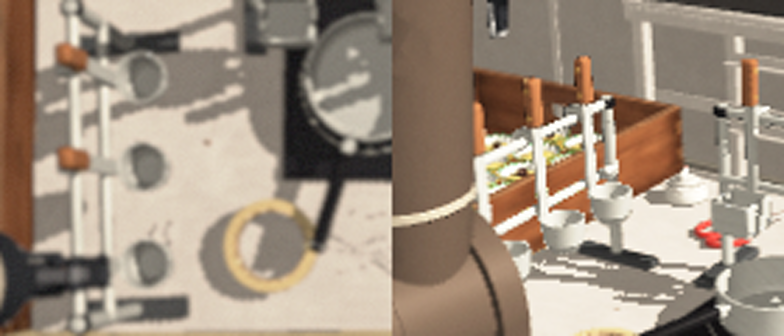

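The gripper is over the near ladle; the bowls are at crop (151,262), (148,166) and (144,75).

```bash
python3 - <<'E'
from h import *
d=grab("top")
for u,v in((151,262),(148,166),(144,75)):
    print("bowl",onz(d,130+u/2.8,170+v/2.8,.126).round(4))
E
python3 -m inch '[{"xyz":[0,0.001,0.03],"rot":[0,0,0],"hand":1},{"xyz":[0,0.001,0.06],"rot":[0,0,0],"hand":1},{"xyz":[0,0.001,0.09],"rot":[0,0,0],"hand":1},{"xyz":[0,0.001,0.113],"rot":[0,0,0],"hand":1},{"xyz":[0,0.001,0.113],"rot":[0,0,0],"hand":0.8},{"xyz":[0,0.001,0.113],"rot":[0,0,0],"hand":0.6},{"xyz":[0,0.001,0.113],"rot":[0,0,0],"hand":0.5},{"xyz":[0,0.001,0.113],"rot":[0,0,0],"hand":0.4}]' 25
```

```text
bowl [0.3663 0.2612 0.126 ]
bowl [0.4638 0.2656 0.126 ]
bowl [0.5577 0.2713 0.126 ]
t: 8.85
ee_pos: [0.366, 0.2959, 0.2487]
tool_rot: [-0.021, 1.0, 0.001, 0.002]
wrist_force: [-0.3, 0.2, 0.8]
gripper_width: 0.0341
```

```bash
python3 -m inch '[{"xyz":[0,0,0.001],"rot":[0,0,0],"hand":0.3},{"xyz":[0,0,0.001],"rot":[0,0,0],"hand":0.2},{"xyz":[0,0,0.001],"rot":[0,0,0],"hand":0.1},{"xyz":[0,0,0.001],"rot":[0,0,0],"hand":0},{"xyz":[0,0,0.001],"rot":[0,0,0],"hand":0},{"xyz":[0,0,0.001],"rot":[0,0,0],"hand":0}]' 25;python3 -m inch '[{"xyz":[0,0,0],"rot":[0,0,0],"hand":0},{"xyz":[0,0,0],"rot":[0,0,0],"hand":0},{"xyz":[0,0,0],"rot":[0,0,0],"hand":0}]' 60; python3 -c "
from h import *
st();plan([.366,.296,.5],92.5)"
```

```text
t: 9.45
ee_pos: [0.3663, 0.2961, 0.2482]
tool_rot: [-0.021, 1.0, 0.002, 0.002]
wrist_force: [-0.5, -0.5, 5.8]
gripper_width: 0.0155
t: 9.75
ee_pos: [0.3663, 0.2961, 0.2483]
tool_rot: [-0.021, 1.0, 0.002, 0.002]
wrist_force: [-0.6, -0.3, 4.8]
gripper_width: 0.0151
9.75 [0.3663 0.2961 0.2483] [-0.6 -0.3  4.8] 0.0151
shift [-0.0009  0.0007 -0.2517] rot [ 0.19  0.28 -0.14]
toolx [-0.999 -0.041 -0.005] tooly [-0.041  0.999  0.003] down err deg 0.34
```

```bash
python3 -m inch '[{"xyz":[0,0,-0.01],"rot":[0.2,0.3,0],"hand":0},{"xyz":[0,0,-0.025],"rot":[0.2,0.3,0],"hand":0},{"xyz":[0,0,-0.05],"rot":[0.2,0.3,0],"hand":0},{"xyz":[0,0,-0.09],"rot":[0.2,0.3,0],"hand":0},{"xyz":[0,0,-0.13],"rot":[0.2,0.3,0],"hand":0},{"xyz":[0,0,-0.17],"rot":[0.2,0.3,0],"hand":0},{"xyz":[0,0,-0.21],"rot":[0.2,0.3,0],"hand":0},{"xyz":[0,0,-0.25],"rot":[0.2,0.3,0],"hand":0}]'; python3 -c "
from h import *
st();plan([.6546,-.1862,.5],1.7)"
```

```text
t: 10.55
ee_pos: [0.3648, 0.2949, 0.4994]
tool_rot: [-0.021, 1.0, -0.0, -0.001]
wrist_force: [1.4, 1.7, -1.2]
gripper_width: 0.0155
10.55 [0.3648 0.2949 0.4994] [ 1.4  1.7 -1.2] 0.0155
shift [-0.2697 -0.4927 -0.0007] rot [ 2.000e-02 -7.000e-02 -8.933e+01]
toolx [-0.999 -0.041  0.001] tooly [-0.041  0.999 -0.001] down err deg 0.07
```

Rotate the other way (+90.7° about tool z) and carry across.

```bash
python3 -m inch '[{"xyz":[-0.02,-0.036,0],"rot":[0,0,8],"hand":0},{"xyz":[-0.04,-0.072,0],"rot":[0,0,16],"hand":0},{"xyz":[-0.06,-0.110,0],"rot":[0,0,24],"hand":0},{"xyz":[-0.08,-0.147,0],"rot":[0,0,32],"hand":0},{"xyz":[-0.1,-0.184,0],"rot":[0,0,40],"hand":0},{"xyz":[-0.12,-0.220,0],"rot":[0,0,48],"hand":0},{"xyz":[-0.14,-0.256,0],"rot":[0,0,56],"hand":0},{"xyz":[-0.16,-0.293,0],"rot":[0,0,64],"hand":0}]'; python3 -c "
from h import *
st();plan([.6546,-.1862,.5],1.7)"
```

```text
t: 11.35
ee_pos: [0.5372, 0.0077, 0.499]
tool_rot: [0.514, 0.858, -0.0, -0.001]
wrist_force: [0.5, 0.8, -1.5]
gripper_width: 0.0154
11.35 [0.5372 0.0077 0.499 ] [ 0.5  0.8 -1.5] 0.0154
shift [-0.2263  0.0122 -0.0011] rot [-7.00e-02 -1.00e-02  2.64e+01]
toolx [-0.471  0.882  0.   ] tooly [ 0.882  0.471 -0.001] down err deg 0.07
```

```bash
python3 -m inch '[{"xyz":[-0.04,0.002,0],"rot":[0,0,7],"hand":0},{"xyz":[-0.08,0.004,0],"rot":[0,0,14],"hand":0},{"xyz":[-0.12,0.006,0],"rot":[0,0,21],"hand":0},{"xyz":[-0.16,0.008,0],"rot":[0,0,26.4],"hand":0},{"xyz":[-0.2,0.010,0],"rot":[0,0,26.4],"hand":0},{"xyz":[-0.226,0.012,0],"rot":[0,0,26.4],"hand":0},{"xyz":[-0.226,0.012,0],"rot":[0,0,26.4],"hand":0},{"xyz":[-0.226,0.012,0],"rot":[0,0,26.4],"hand":0}]'
python3 - <<'E'
from h import *
st();plan([.6546,-.1862,.30],1.7)
d=grab("top"); e=grab("scene")
a=d["image"][110:220,230:430];b=e["image"][70:230,240:440]
cv2.imwrite("pics/c6.png",cv2.resize(np.vstack([a,b]),None,fx=2.2,fy=2.2,interpolation=cv2.INTER_CUBIC)[:,:,::-1])
o=[.6676,-.1858,.475]
print("proj bowl",proj(d,np.array(o)+[-.041,-.0012,-.096]),proj(e,np.array(o)+[-.041,-.0012,-.096]))
E
```

```text
t: 12.15
ee_pos: [0.6542, -0.1868, 0.4976]
tool_rot: [0.697, 0.717, -0.001, -0.001]
wrist_force: [-0.1, 0.2, -0.9]
gripper_width: 0.0151
12.15 [ 0.6542 -0.1868  0.4976] [-0.1  0.2 -0.9] 0.0151
shift [0.0005 0.001  0.1976] rot [-0.19 -0.   -0.09]
toolx [-0.028  1.     0.   ] tooly [ 1.     0.028 -0.003] down err deg 0.19
proj bowl [356.69852969 149.11087988] [354.30958051 137.96347778]
```

View pics/c6.png

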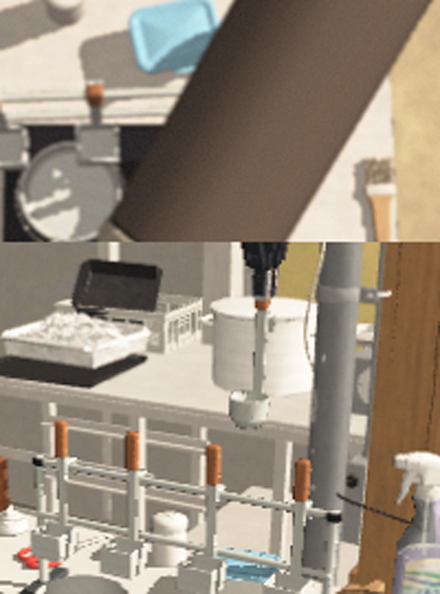

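Scene view shows the held ladle upright above the third gap, with the bowl at (353,140) px against a predicted (354,138). Lower it to just above the rail.

```bash
python3 -m inch '[{"xyz":[0,0,0.04],"rot":[-0.2,0,0],"hand":0},{"xyz":[0,0,0.08],"rot":[-0.2,0,0],"hand":0},{"xyz":[0,0.001,0.12],"rot":[-0.2,0,0],"hand":0},{"xyz":[0,0.001,0.16],"rot":[-0.2,0,0],"hand":0},{"xyz":[0,0.001,0.18],"rot":[-0.2,0,0],"hand":0},{"xyz":[0,0.001,0.18],"rot":[-0.2,0,0],"hand":0}]'
python3 - <<'E'
from h import *
st();plan([.6546,-.1862,.248],1.7)
d=grab("top"); e=grab("scene")
a=d["image"][120:220,300:420];b=e["image"][120:260,310:420]
cv2.imwrite("pics/c7.png",cv2.resize(b,None,fx=5,fy=4,interpolation=cv2.INTER_CUBIC)[:,:,::-1])
E
```

```text
t: 12.85
ee_pos: [0.6541, -0.1815, 0.3159]
tool_rot: [0.695, 0.719, 0.0, -0.002]
wrist_force: [-0.5, 0.4, -1.4]
gripper_width: 0.0154
12.85 [ 0.6541 -0.1815  0.3159] [-0.5  0.4 -1.4] 0.0154
shift [-0.0049  0.0005  0.0678] rot [-0.13 -0.18  0.23]
toolx [-0.034  0.999  0.003] tooly [ 0.999  0.034 -0.002] down err deg 0.23
```

View pics/c7.png

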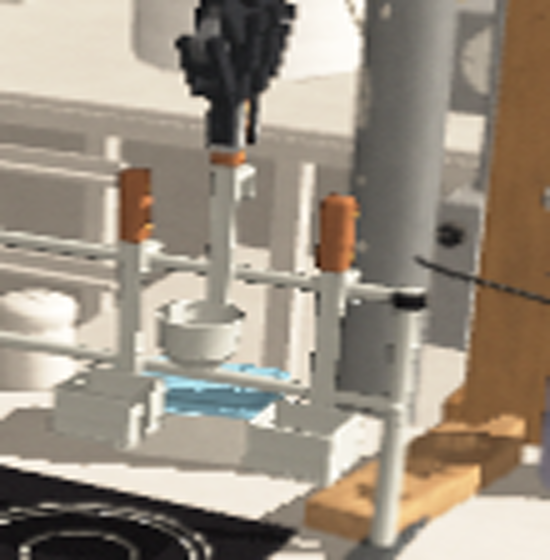

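Ladle sits midway between scoops 3 and 4 (stem at crop 225, between 132 and 333). Correct the y drift, then lower.

```bash
python3 -m inch '[{"xyz":[-0.005,0.0005,0],"rot":[-0.1,-0.2,0.2],"hand":0},{"xyz":[-0.005,0.0005,0.01],"rot":[-0.1,-0.2,0.2],"hand":0},{"xyz":[-0.005,0.0005,0.02],"rot":[-0.1,-0.2,0.2],"hand":0},{"xyz":[-0.005,0.0005,0.03],"rot":[-0.1,-0.2,0.2],"hand":0},{"xyz":[-0.005,0.0005,0.035],"rot":[-0.1,-0.2,0.2],"hand":0},{"xyz":[-0.005,0.0005,0.035],"rot":[-0.1,-0.2,0.2],"hand":0}]'; python3 -c "
from h import *
st();plan([.6546,-.1862,.248],1.7)"
```

```text
t: 13.55
ee_pos: [0.6557, -0.1882, 0.2835]
tool_rot: [0.697, 0.717, 0.0, 0.002]
wrist_force: [-1.1, 0.9, -2.0]
gripper_width: 0.0151
13.55 [ 0.6557 -0.1882  0.2835] [-1.1  0.9 -2. ] 0.0151
shift [ 0.0021 -0.0012  0.0355] rot [ 0.16  0.13 -0.03]
toolx [-0.029  1.    -0.002] tooly [1.    0.029 0.003] down err deg 0.21
```

```bash
python3 -m inch '[{"xyz":[0.002,-0.001,0.004],"rot":[0.1,0.1,0],"hand":0},{"xyz":[0.002,-0.001,0.009],"rot":[0.1,0.1,0],"hand":0},{"xyz":[0.002,-0.001,0.013],"rot":[0.1,0.1,0],"hand":0},{"xyz":[0.002,-0.001,0.017],"rot":[0.1,0.1,0],"hand":0}]'; python3 -c "
from h import *
st();plan([.6546,-.1862,.248],1.7)"
```

```text
t: 13.95
ee_pos: [0.6548, -0.1862, 0.2662]
tool_rot: [0.697, 0.717, 0.0, 0.001]
wrist_force: [-0.5, 0.5, -0.8]
gripper_width: 0.0154
13.95 [ 0.6548 -0.1862  0.2662] [-0.5  0.5 -0.8] 0.0154
shift [-0.     -0.0002  0.0182] rot [ 0.07  0.03 -0.02]
toolx [-0.029  1.    -0.001] tooly [1.    0.029 0.001] down err deg 0.07
```

Tongue is about 4 mm past the rail's top without contact. Continue.

```bash
python3 -m inch '[{"xyz":[0,0,0.004],"rot":[0,0,0],"hand":0},{"xyz":[0,0,0.008],"rot":[0,0,0],"hand":0},{"xyz":[0,0,0.012],"rot":[0,0,0],"hand":0},{"xyz":[0,0,0.016],"rot":[0,0,0],"hand":0},{"xyz":[0,0,0.018],"rot":[0,0,0],"hand":0},{"xyz":[0,0,0.018],"rot":[0,0,0],"hand":0}]'; python3 -c "
from h import *
st();plan([.6546,-.1862,.248],1.7)"
```

```text
t: 14.55
ee_pos: [0.6544, -0.1863, 0.2485]
tool_rot: [0.697, 0.717, 0.0, 0.0]
wrist_force: [-3.7, 0.7, 2.5]
gripper_width: 0.0155
14.55 [ 0.6544 -0.1863  0.2485] [-3.7  0.7  2.5] 0.0155
shift [0.0001 0.0002 0.0005] rot [ 0.04  0.01 -0.03]
toolx [-0.029  1.    -0.   ] tooly [1.    0.029 0.001] down err deg 0.04
```

Seated (support force, height matches the drainer). Release slowly, rise.

```bash
python3 -m inch '[{"xyz":[0,-0.001,0],"rot":[0,0,0],"hand":0.2},{"xyz":[0,-0.001,0],"rot":[0,0,0],"hand":0.3},{"xyz":[0,-0.001,0],"rot":[0,0,0],"hand":0.4},{"xyz":[0,-0.001,0],"rot":[0,0,0],"hand":0.6},{"xyz":[0,-0.001,0],"rot":[0,0,0],"hand":0.6},{"xyz":[0,-0.001,0],"rot":[0,0,0],"hand":0.6}]' 25; python3 -m inch '[{"xyz":[0,-0.001,-0.015],"rot":[0,0,0],"hand":0.6},{"xyz":[0,-0.001,-0.035],"rot":[0,0,0],"hand":0.6},{"xyz":[0,-0.001,-0.06],"rot":[0,0,0],"hand":0.6},{"xyz":[0,0,-0.10],"rot":[0,0,0],"hand":0.8},{"xyz":[0,0,-0.14],"rot":[0,0,0],"hand":1},{"xyz":[0,0,-0.18],"rot":[0,0,0],"hand":1},{"xyz":[0,0,-0.18],"rot":[0,0,0],"hand":1}]'
python3 - <<'E'
from h import *
st();plan([.461,.3005,.40],92.5)
e=grab("scene"); b=e["image"][130:260,240:420]
cv2.imwrite("pics/c8.png",cv2.resize(b,None,fx=4,fy=4,interpolation=cv2.INTER_CUBIC)[:,:,::-1])
E
```

```text
t: 15.15
ee_pos: [0.6535, -0.1864, 0.2484]
tool_rot: [0.697, 0.717, 0.0, 0.0]
wrist_force: [-0.6, 0.4, -0.5]
gripper_width: 0.0513
t: 15.85
ee_pos: [0.6538, -0.1881, 0.4357]
tool_rot: [0.697, 0.717, 0.002, 0.005]
wrist_force: [0.4, 0.1, -1.0]
gripper_width: 0.0853
15.85 [ 0.6538 -0.1881  0.4357] [ 0.4  0.1 -1. ] 0.0853
shift [ 0.4941 -0.179   0.0321] rot [ 0.6  -0.23 89.14]
toolx [-0.029  1.    -0.004] tooly [1.    0.029 0.009] down err deg 0.58
```

View pics/c8.png

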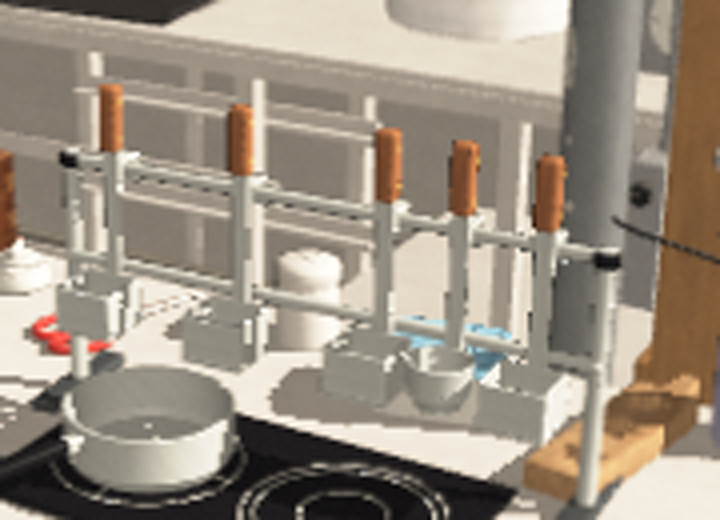

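The ladle hangs between scoops 3 and 4, upright, bowl to the front, with the scoops undisturbed and the pan on its ring. Return for the second.

```bash
python3 -m inch '[{"xyz":[0.045,-0.016,0],"rot":[0,0,-8],"hand":1},{"xyz":[0.09,-0.032,0],"rot":[0,0,-16],"hand":1},{"xyz":[0.135,-0.048,0],"rot":[0,0,-24],"hand":1},{"xyz":[0.18,-0.064,0],"rot":[0,0,-32],"hand":1},{"xyz":[0.225,-0.08,0],"rot":[0,0,-40],"hand":1},{"xyz":[0.27,-0.096,0],"rot":[0,0,-48],"hand":1},{"xyz":[0.315,-0.113,0],"rot":[0,0,-56],"hand":1},{"xyz":[0.36,-0.13,0],"rot":[0,0,-64],"hand":1}]'; python3 -c "
from h import *
st();plan([.4615,.3005,.38],92.5)"
```

```text
t: 16.7
ee_pos: [0.5117, 0.17, 0.4305]
tool_rot: [0.208, 0.978, -0.001, 0.003]
wrist_force: [0.2, 0.8, 0.8]
gripper_width: 0.0856
16.7 [0.5117 0.17   0.4305] [0.2 0.8 0.8] 0.0856
shift [0.0993 0.0987 0.0499] rot [ -0.07   0.35 -26.52]
toolx [-0.913  0.407 -0.006] tooly [0.407 0.913 0.   ] down err deg 0.35
```

```bash
python3 -m inch '[{"xyz":[0.03,0.03,0.01],"rot":[0,0.3,-8],"hand":1},{"xyz":[0.06,0.06,0.02],"rot":[0,0.3,-16],"hand":1},{"xyz":[0.099,0.099,0.04],"rot":[0,0.3,-24],"hand":1},{"xyz":[0.099,0.099,0.05],"rot":[0,0.3,-26.5],"hand":1},{"xyz":[0.099,0.099,0.05],"rot":[0,0.3,-26.5],"hand":1},{"xyz":[0.099,0.099,0.05],"rot":[0,0.3,-26.5],"hand":1}]'; python3 -c "
from h import *
st();plan([.4615,.3005,.248],92.5)"
```

```text
t: 17.3
ee_pos: [0.4622, 0.2994, 0.38]
tool_rot: [-0.02, 1.0, -0.001, 0.0]
wrist_force: [0.9, -0.4, 0.9]
gripper_width: 0.0856
17.3 [0.4622 0.2994 0.38  ] [ 0.9 -0.4  0.9] 0.0856
shift [0.0007 0.0015 0.132 ] rot [-0.15  0.02 -0.18]
toolx [-0.999 -0.041 -0.   ] tooly [-0.041  0.999 -0.003] down err deg 0.15
```

```bash
python3 -m inch '[{"xyz":[0,0.0015,0.03],"rot":[0,0,0],"hand":1},{"xyz":[0,0.0015,0.065],"rot":[0,0,0],"hand":1},{"xyz":[0,0.0015,0.1],"rot":[0,0,0],"hand":1},{"xyz":[0,0.0015,0.132],"rot":[0,0,0],"hand":1},{"xyz":[0,0.0015,0.132],"rot":[0,0,0],"hand":0.8},{"xyz":[0,0.0015,0.132],"rot":[0,0,0],"hand":0.6},{"xyz":[0,0.0015,0.132],"rot":[0,0,0],"hand":0.5},{"xyz":[0,0.0015,0.132],"rot":[0,0,0],"hand":0.4}]' 25
python3 -m inch '[{"xyz":[0,0,0],"rot":[0,0,0],"hand":0.3},{"xyz":[0,0,0],"rot":[0,0,0],"hand":0.2},{"xyz":[0,0,0],"rot":[0,0,0],"hand":0.1},{"xyz":[0,0,0],"rot":[0,0,0],"hand":0},{"xyz":[0,0,0],"rot":[0,0,0],"hand":0},{"xyz":[0,0,0],"rot":[0,0,0],"hand":0}]' 25;python3 -m inch '[{"xyz":[0,0,0],"rot":[0,0,0],"hand":0},{"xyz":[0,0,0],"rot":[0,0,0],"hand":0},{"xyz":[0,0,0],"rot":[0,0,0],"hand":0}]' 60; python3 -c "
from h import *
plan([.4615,.3005,.5],92.5)"
```

```text
t: 18.1
ee_pos: [0.4633, 0.3008, 0.2499]
tool_rot: [-0.02, 1.0, -0.0, 0.001]
wrist_force: [-0.6, 0.2, 0.5]
gripper_width: 0.0342
t: 18.7
ee_pos: [0.4638, 0.3008, 0.2508]
tool_rot: [-0.02, 1.0, 0.0, 0.002]
wrist_force: [-0.3, -2.0, 6.6]
gripper_width: 0.0157
t: 19.0
ee_pos: [0.4638, 0.3008, 0.2509]
tool_rot: [-0.02, 1.0, 0.0, 0.002]
wrist_force: [-0.6, -0.8, 2.7]
gripper_width: 0.0154
shift [ 1.400e-03 -1.000e-04 -2.491e-01] rot [ 0.02  0.22 -0.23]
toolx [-0.999 -0.04  -0.004] tooly [-0.04   0.999  0.   ] down err deg 0.22
```

```bash
python3 -m inch '[{"xyz":[0,0,-0.01],"rot":[0,0.2,0],"hand":0},{"xyz":[0,0,-0.025],"rot":[0,0.2,0],"hand":0},{"xyz":[0,0,-0.05],"rot":[0,0.2,0],"hand":0},{"xyz":[0,0,-0.09],"rot":[0,0.2,0],"hand":0},{"xyz":[0,0,-0.13],"rot":[0,0.2,0],"hand":0},{"xyz":[0,0,-0.17],"rot":[0,0.2,0],"hand":0},{"xyz":[0,0,-0.21],"rot":[0,0.2,0],"hand":0},{"xyz":[0,0,-0.25],"rot":[0,0.2,0],"hand":0}]'; python3 -c "
from h import *
st();plan([.6501,-.0605,.5],1.7)"
```

```text
t: 19.8
ee_pos: [0.4624, 0.3004, 0.5031]
tool_rot: [-0.02, 1.0, 0.0, 0.0]
wrist_force: [1.6, 1.8, -1.1]
gripper_width: 0.015
19.8 [0.4624 0.3004 0.5031] [ 1.6  1.8 -1.1] 0.015
shift [-0.1732 -0.3681  0.0029] rot [ 2.000e-02  4.000e-02 -8.942e+01]
toolx [-0.999 -0.04  -0.   ] tooly [-0.04   0.999  0.001] down err deg 0.04
```

```bash
python3 -m inch '[{"xyz":[-0.016,-0.033,0],"rot":[0,0,8],"hand":0},{"xyz":[-0.032,-0.066,0],"rot":[0,0,16],"hand":0},{"xyz":[-0.048,-0.1,0],"rot":[0,0,24],"hand":0},{"xyz":[-0.064,-0.133,0],"rot":[0,0,32],"hand":0},{"xyz":[-0.08,-0.166,0],"rot":[0,0,40],"hand":0},{"xyz":[-0.096,-0.2,0],"rot":[0,0,48],"hand":0},{"xyz":[-0.112,-0.233,0],"rot":[0,0,56],"hand":0},{"xyz":[-0.128,-0.266,0],"rot":[0,0,64],"hand":0}]'; python3 -c "
from h import *
st();plan([.6501,-.0605,.5],1.7)"
```

```text
t: 20.6
ee_pos: [0.6012, 0.0387, 0.5033]
tool_rot: [0.515, 0.857, 0.0, -0.0]
wrist_force: [0.8, 0.1, -1.0]
gripper_width: 0.015
20.6 [0.6012 0.0387 0.5033] [ 0.8  0.1 -1. ] 0.015
shift [-0.1105 -0.0033  0.0032] rot [ 2.000e-02 -5.000e-02  2.629e+01]
toolx [-0.469  0.883  0.001] tooly [0.883 0.469 0.   ] down err deg 0.06
```

```bash
python3 -m inch '[{"xyz":[-0.03,-0.001,0],"rot":[0,0,7],"hand":0},{"xyz":[-0.06,-0.002,0],"rot":[0,0,14],"hand":0},{"xyz":[-0.09,-0.003,0],"rot":[0,0,21],"hand":0},{"xyz":[-0.11,-0.003,0],"rot":[0,0,26.3],"hand":0},{"xyz":[-0.11,-0.003,0],"rot":[0,0,26.3],"hand":0},{"xyz":[-0.11,-0.003,0],"rot":[0,0,26.3],"hand":0}]'; python3 -c "
from h import *
st();plan([.6501,-.0605,.32],1.7)"
```

```text
t: 21.2
ee_pos: [0.6501, -0.0599, 0.5031]
tool_rot: [0.696, 0.718, 0.0, -0.001]
wrist_force: [-0.3, -0.1, -1.1]
gripper_width: 0.0153
21.2 [ 0.6501 -0.0599  0.5031] [-0.3 -0.1 -1.1] 0.0153
shift [-7.000e-04  1.000e-04  1.831e-01] rot [-0.04 -0.05  0.04]
toolx [-0.03   1.     0.001] tooly [ 1.     0.03  -0.001] down err deg 0.06
```

```bash
python3 -m inch '[{"xyz":[-0.001,0,0.035],"rot":[0,0,0],"hand":0},{"xyz":[-0.001,0,0.07],"rot":[0,0,0],"hand":0},{"xyz":[-0.001,0,0.105],"rot":[0,0,0],"hand":0},{"xyz":[-0.001,0,0.14],"rot":[0,0,0],"hand":0},{"xyz":[-0.001,0,0.165],"rot":[0,0,0],"hand":0},{"xyz":[-0.001,0,0.18],"rot":[0,0,0],"hand":0},{"xyz":[-0.001,0,0.183],"rot":[0,0,0],"hand":0},{"xyz":[-0.001,0,0.183],"rot":[0,0,0],"hand":0}]'
python3 - <<'E'
from h import *
st();plan([.6501,-.0605,.286],1.7)
e=grab("scene"); b=e["image"][130:260,240:420]
cv2.imwrite("pics/c9.png",cv2.resize(b,None,fx=4,fy=4,interpolation=cv2.INTER_CUBIC)[:,:,::-1])
E
```

```text
t: 22.0
ee_pos: [0.6502, -0.0601, 0.3208]
tool_rot: [0.696, 0.718, 0.0, -0.0]
wrist_force: [1.0, -0.3, -1.1]
gripper_width: 0.0154
22.0 [ 0.6502 -0.0601  0.3208] [ 1.  -0.3 -1.1] 0.0154
shift [-0.0004 -0.0001  0.0348] rot [-0.01 -0.05  0.12]
toolx [-0.032  0.999  0.001] tooly [ 0.999  0.032 -0.   ] down err deg 0.05
```

View pics/c9.png

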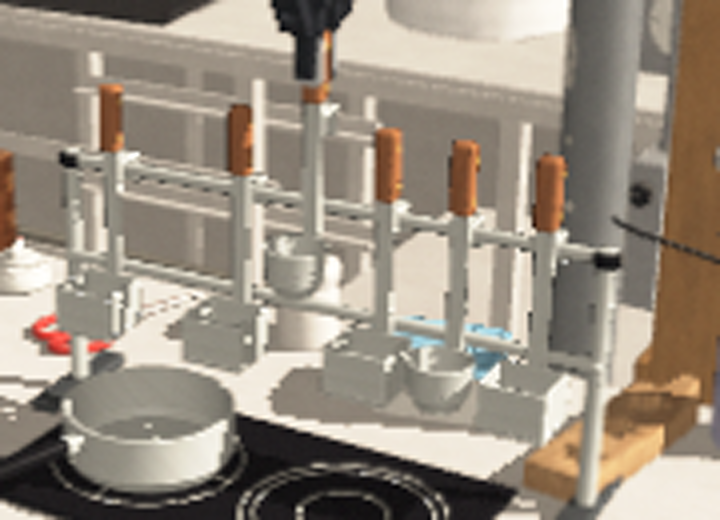

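Ladle is centred over the middle gap (stem 313, between 243 and 388). Lower to the rail (final TCP z ≈ 0.251).

```bash
python3 -m inch '[{"xyz":[0,0,0.01],"rot":[0,0,0],"hand":0},{"xyz":[0,0,0.02],"rot":[0,0,0],"hand":0},{"xyz":[0,0,0.03],"rot":[0,0,0],"hand":0},{"xyz":[0,0,0.04],"rot":[0,0,0],"hand":0},{"xyz":[0,0,0.046],"rot":[0,0,0],"hand":0},{"xyz":[0,0,0.052],"rot":[0,0,0],"hand":0},{"xyz":[0,0,0.052],"rot":[0,0,0],"hand":0}]'; python3 -c "
from h import *
plan([.6501,-.0605,.251],1.7)"
```

```text
t: 22.75
ee_pos: [0.6502, -0.0604, 0.2684]
tool_rot: [0.696, 0.718, 0.0, -0.0]
wrist_force: [-0.1, -0.7, -1.2]
gripper_width: 0.0154
shift [-0.0001 -0.0001  0.0174] rot [-0.03 -0.04  0.09]
toolx [-0.031  1.     0.001] tooly [ 1.     0.031 -0.   ] down err deg 0.05
```

```bash
python3 -m inch '[{"xyz":[0,0,0.004],"rot":[0,0,0],"hand":0},{"xyz":[0,0,0.008],"rot":[0,0,0],"hand":0},{"xyz":[0,0,0.012],"rot":[0,0,0],"hand":0},{"xyz":[0,0,0.016],"rot":[0,0,0],"hand":0},{"xyz":[0,0,0.018],"rot":[0,0,0],"hand":0},{"xyz":[0,0,0.018],"rot":[0,0,0],"hand":0}]'
```

```text
t: 23.35
ee_pos: [0.6502, -0.0604, 0.251]
tool_rot: [0.696, 0.718, 0.0, -0.0]
wrist_force: [-2.3, 1.1, 4.8]
gripper_width: 0.0156
```

```bash
python3 -m inch '[{"xyz":[0,0,0],"rot":[0,0,0],"hand":0.2},{"xyz":[0,-0.0005,0],"rot":[0,0,0],"hand":0.3},{"xyz":[0,-0.0005,0],"rot":[0,0,0],"hand":0.4},{"xyz":[0,-0.0005,0],"rot":[0,0,0],"hand":0.6},{"xyz":[0,-0.0005,0],"rot":[0,0,0],"hand":0.6},{"xyz":[0,-0.0005,0],"rot":[0,0,0],"hand":0.6}]' 25; python3 -m inch '[{"xyz":[0,-0.0005,-0.015],"rot":[0,0,0],"hand":0.6},{"xyz":[0,-0.0005,-0.035],"rot":[0,0,0],"hand":0.6},{"xyz":[0,-0.0005,-0.06],"rot":[0,0,0],"hand":0.6},{"xyz":[0,0,-0.10],"rot":[0,0,0],"hand":0.8},{"xyz":[0,0,-0.14],"rot":[0,0,0],"hand":1},{"xyz":[0,0,-0.18],"rot":[0,0,0],"hand":1},{"xyz":[0,0,-0.18],"rot":[0,0,0],"hand":1}]'
python3 - <<'E'
from h import *
plan([.5545,.3045,.40],92.5)
E
```

```text
t: 23.95
ee_pos: [0.6497, -0.0604, 0.251]
tool_rot: [0.696, 0.718, 0.0, -0.0]
wrist_force: [0.5, 0.1, -0.5]
gripper_width: 0.0515
t: 24.65
ee_pos: [0.6506, -0.0623, 0.4379]
tool_rot: [0.696, 0.718, 0.003, 0.003]
wrist_force: [0.1, -0.1, 0.6]
gripper_width: 0.0851
shift [ 0.3696 -0.0851  0.037 ] rot [ 0.42 -0.36 89.26]
toolx [-0.031  1.    -0.001] tooly [0.999 0.031 0.009] down err deg 0.49
```

```bash
python3 -m inch '[{"xyz":[0.034,-0.008,0],"rot":[0,0,-8],"hand":1},{"xyz":[0.068,-0.016,0],"rot":[0,0,-16],"hand":1},{"xyz":[0.1,-0.023,0],"rot":[0,0,-24],"hand":1},{"xyz":[0.135,-0.031,0],"rot":[0,0,-32],"hand":1},{"xyz":[0.17,-0.039,0],"rot":[0,0,-40],"hand":1},{"xyz":[0.2,-0.046,0],"rot":[0,0,-48],"hand":1},{"xyz":[0.235,-0.054,0],"rot":[0,0,-56],"hand":1},{"xyz":[0.27,-0.062,0],"rot":[0,0,-64],"hand":1}]'
python3 - <<'E'
from h import *
st();plan([.5545,.3045,.38],92.5)
E
```

```text
t: 25.45
ee_pos: [0.5797, 0.2065, 0.4379]
tool_rot: [0.207, 0.978, 0.001, 0.005]
wrist_force: [0.7, 0.2, 0.3]
gripper_width: 0.0858
25.45 [0.5797 0.2065 0.4379] [0.7 0.2 0.3] 0.0858
shift [0.0634 0.0791 0.0576] rot [  0.09   0.53 -26.45]
toolx [-0.914  0.406 -0.009] tooly [0.406 0.914 0.004] down err deg 0.53
```

```bash
python3 -m inch '[{"xyz":[0.02,0.025,0.015],"rot":[0,0.5,-8],"hand":1},{"xyz":[0.04,0.05,0.03],"rot":[0,0.5,-16],"hand":1},{"xyz":[0.063,0.079,0.05],"rot":[0,0.5,-24],"hand":1},{"xyz":[0.063,0.079,0.058],"rot":[0,0.5,-26.5],"hand":1},{"xyz":[0.063,0.079,0.058],"rot":[0,0.5,-26.5],"hand":1},{"xyz":[0.063,0.079,0.058],"rot":[0,0.5,-26.5],"hand":1}]'; python3 -c "
from h import *
st();plan([.5545,.3045,.249],92.5)"
```

```text
t: 26.05
ee_pos: [0.5553, 0.3031, 0.3804]
tool_rot: [-0.021, 1.0, 0.001, 0.001]
wrist_force: [0.1, -0.0, 0.2]
gripper_width: 0.0856
26.05 [0.5553 0.3031 0.3804] [ 0.1 -0.   0.2] 0.0856
shift [0.0009 0.0013 0.1314] rot [ 0.06  0.09 -0.14]
toolx [-0.999 -0.041 -0.002] tooly [-0.041  0.999  0.001] down err deg 0.11
```

```bash
python3 -m inch '[{"xyz":[0.001,0.0015,0.03],"rot":[0,0,0],"hand":1},{"xyz":[0.001,0.0015,0.065],"rot":[0,0,0],"hand":1},{"xyz":[0.001,0.0015,0.1],"rot":[0,0,0],"hand":1},{"xyz":[0.001,0.0015,0.132],"rot":[0,0,0],"hand":1},{"xyz":[0.001,0.0015,0.132],"rot":[0,0,0],"hand":0.8},{"xyz":[0.001,0.0015,0.132],"rot":[0,0,0],"hand":0.6},{"xyz":[0.001,0.0015,0.132],"rot":[0,0,0],"hand":0.5},{"xyz":[0.001,0.0015,0.132],"rot":[0,0,0],"hand":0.4}]' 25
python3 -m inch '[{"xyz":[0,0,0],"rot":[0,0,0],"hand":0.3},{"xyz":[0,0,0],"rot":[0,0,0],"hand":0.2},{"xyz":[0,0,0],"rot":[0,0,0],"hand":0.1},{"xyz":[0,0,0],"rot":[0,0,0],"hand":0},{"xyz":[0,0,0],"rot":[0,0,0],"hand":0},{"xyz":[0,0,0],"rot":[0,0,0],"hand":0}]' 25;python3 -m inch '[{"xyz":[0,0,0],"rot":[0,0,0],"hand":0},{"xyz":[0,0,0],"rot":[0,0,0],"hand":0},{"xyz":[0,0,0],"rot":[0,0,0],"hand":0}]' 60; python3 -c "
from h import *
plan([.5545,.3045,.5],92.5)"
```

```text
t: 26.85
ee_pos: [0.5556, 0.3048, 0.2507]
tool_rot: [-0.02, 1.0, 0.001, 0.002]
wrist_force: [0.1, -0.0, -0.6]
gripper_width: 0.0342
t: 27.45
ee_pos: [0.5561, 0.3048, 0.2517]
tool_rot: [-0.02, 1.0, 0.002, 0.003]
wrist_force: [-0.6, 0.2, 4.6]
gripper_width: 0.0158
t: 27.75
ee_pos: [0.5562, 0.3047, 0.2519]
tool_rot: [-0.02, 1.0, 0.002, 0.003]
wrist_force: [-0.3, -0.5, 3.4]
gripper_width: 0.0154
shift [ 2.000e-04  7.000e-04 -2.482e-01] rot [ 0.2   0.34 -0.18]
toolx [-0.999 -0.04  -0.006] tooly [-0.04   0.999  0.003] down err deg 0.39
```

```bash
python3 -m inch '[{"xyz":[0,0,-0.01],"rot":[0.2,0.3,0],"hand":0},{"xyz":[0,0,-0.025],"rot":[0.2,0.3,0],"hand":0},{"xyz":[0,0,-0.05],"rot":[0.2,0.3,0],"hand":0},{"xyz":[0,0,-0.09],"rot":[0.2,0.3,0],"hand":0},{"xyz":[0,0,-0.13],"rot":[0.2,0.3,0],"hand":0},{"xyz":[0,0,-0.17],"rot":[0.2,0.3,0],"hand":0},{"xyz":[0,0,-0.21],"rot":[0.2,0.3,0],"hand":0},{"xyz":[0,0,-0.25],"rot":[0.2,0.3,0],"hand":0}]'; python3 -c "
from h import *
st();plan([.6463,.0642,.5],1.7)"
```

```text
t: 28.55
ee_pos: [0.5542, 0.3034, 0.5049]
tool_rot: [-0.02, 1.0, 0.0, 0.001]
wrist_force: [1.2, 0.5, -1.0]
gripper_width: 0.0154
28.55 [0.5542 0.3034 0.5049] [ 1.2  0.5 -1. ] 0.0154
shift [-0.0824 -0.2428  0.0049] rot [-6.000e-02  1.000e-01 -8.939e+01]
toolx [-0.999 -0.04  -0.002] tooly [-0.04   0.999  0.001] down err deg 0.1
```

```bash
python3 -m inch '[{"xyz":[-0.008,-0.022,0],"rot":[0,0,8],"hand":0},{"xyz":[-0.016,-0.044,0],"rot":[0,0,16],"hand":0},{"xyz":[-0.022,-0.066,0],"rot":[0,0,24],"hand":0},{"xyz":[-0.03,-0.088,0],"rot":[0,0,32],"hand":0},{"xyz":[-0.038,-0.11,0],"rot":[0,0,40],"hand":0},{"xyz":[-0.045,-0.132,0],"rot":[0,0,48],"hand":0},{"xyz":[-0.053,-0.154,0],"rot":[0,0,56],"hand":0},{"xyz":[-0.06,-0.176,0],"rot":[0,0,64],"hand":0}]'; python3 -c "
from h import *
st();plan([.6463,.0642,.5],1.7)"
```

```text
t: 29.35
ee_pos: [0.6213, 0.1292, 0.506]
tool_rot: [0.515, 0.857, 0.001, 0.001]
wrist_force: [-0.1, -0.1, -0.7]
gripper_width: 0.0154
29.35 [0.6213 0.1292 0.506 ] [-0.1 -0.1 -0.7] 0.0154
shift [-0.0691 -0.0085  0.0061] rot [ 1.500e-01 -1.000e-02  2.631e+01]
toolx [-0.47   0.883 -0.   ] tooly [0.883 0.47  0.003] down err deg 0.15
```

```bash
python3 -m inch '[{"xyz":[-0.02,-0.003,0],"rot":[0,0,7],"hand":0},{"xyz":[-0.04,-0.005,0],"rot":[0,0,14],"hand":0},{"xyz":[-0.06,-0.007,0],"rot":[0,0,21],"hand":0},{"xyz":[-0.069,-0.0085,0],"rot":[0,0,26.3],"hand":0},{"xyz":[-0.069,-0.0085,0],"rot":[0,0,26.3],"hand":0},{"xyz":[-0.069,-0.0085,0],"rot":[0,0,26.3],"hand":0}]'; python3 -c "
from h import *
st();plan([.6463,.0642,.323],1.7)"
```

```text
t: 29.95
ee_pos: [0.6461, 0.0647, 0.5066]
tool_rot: [0.695, 0.719, 0.001, 0.001]
wrist_force: [-0.2, -0.3, -1.5]
gripper_width: 0.0151
29.95 [0.6461 0.0647 0.5066] [-0.2 -0.3 -1.5] 0.0151
shift [-0.0007 -0.0003  0.1836] rot [ 0.17 -0.05  0.17]
toolx [-0.033  0.999  0.001] tooly [0.999 0.033 0.003] down err deg 0.17
```

```bash
python3 -m inch '[{"xyz":[-0.001,0,0.035],"rot":[0.2,0,0.2],"hand":0},{"xyz":[-0.001,0,0.07],"rot":[0.2,0,0.2],"hand":0},{"xyz":[-0.001,0,0.105],"rot":[0.2,0,0.2],"hand":0},{"xyz":[-0.001,0,0.14],"rot":[0.2,0,0.2],"hand":0},{"xyz":[-0.001,0,0.165],"rot":[0.2,0,0.2],"hand":0},{"xyz":[-0.001,0,0.18],"rot":[0.2,0,0.2],"hand":0},{"xyz":[-0.001,0,0.183],"rot":[0.2,0,0.2],"hand":0},{"xyz":[-0.001,0,0.183],"rot":[0.2,0,0.2],"hand":0}]'
python3 - <<'E'
from h import *
st();plan([.6463,.0642,.27],1.7)
e=grab("scene"); b=e["image"][130:260,240:420]
cv2.imwrite("pics/c10.png",cv2.resize(b,None,fx=4,fy=4,interpolation=cv2.INTER_CUBIC)[:,:,::-1])
E
```

```text
t: 30.75
ee_pos: [0.6469, 0.0644, 0.3243]
tool_rot: [0.696, 0.718, 0.0, -0.0]
wrist_force: [0.0, -0.1, -1.2]
gripper_width: 0.015
30.75 [0.6469 0.0644 0.3243] [ 0.  -0.1 -1.2] 0.015
shift [-0.0002 -0.0006  0.0543] rot [-0.   -0.06  0.06]
toolx [-0.031  1.     0.001] tooly [ 1.     0.031 -0.   ] down err deg 0.06
```

View pics/c10.png

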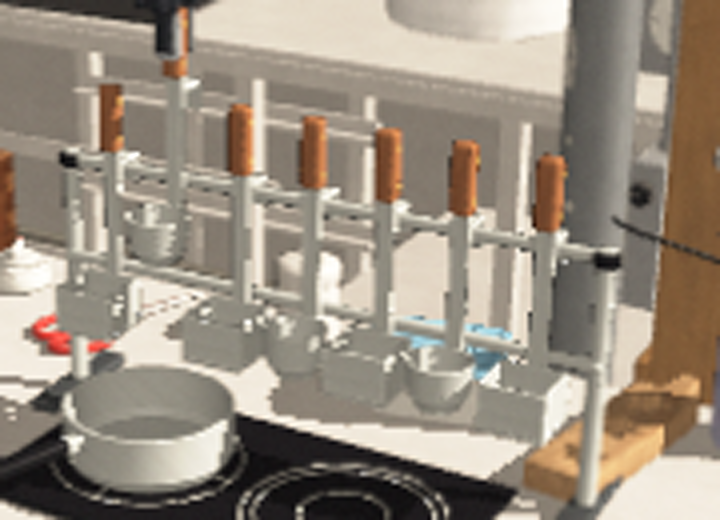

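Second ladle hangs well; the third is centred over the last gap (stem 178, between 115 and 243). Lower it.

```bash
python3 -m inch '[{"xyz":[0,-0.0005,0.01],"rot":[0,0,0],"hand":0},{"xyz":[0,-0.0005,0.02],"rot":[0,0,0],"hand":0},{"xyz":[0,-0.0005,0.03],"rot":[0,0,0],"hand":0},{"xyz":[0,-0.0005,0.04],"rot":[0,0,0],"hand":0},{"xyz":[0,-0.0005,0.048],"rot":[0,0,0],"hand":0},{"xyz":[0,-0.0005,0.054],"rot":[0,0,0],"hand":0},{"xyz":[0,-0.0005,0.054],"rot":[0,0,0],"hand":0}]'; python3 -c "
from h import *
plan([.6463,.0642,.252],1.7)"
```

```text
t: 31.5
ee_pos: [0.6463, 0.0642, 0.2699]
tool_rot: [0.696, 0.718, 0.0, -0.0]
wrist_force: [-0.7, 0.5, -1.9]
gripper_width: 0.0153
shift [0.     0.     0.0179] rot [-0.03 -0.04  0.03]
toolx [-0.03   1.     0.001] tooly [ 1.    0.03 -0.  ] down err deg 0.05
```

```bash
python3 -m inch '[{"xyz":[0,0,0.004],"rot":[0,0,0],"hand":0},{"xyz":[0,0,0.008],"rot":[0,0,0],"hand":0},{"xyz":[0,0,0.012],"rot":[0,0,0],"hand":0},{"xyz":[0,0,0.016],"rot":[0,0,0],"hand":0},{"xyz":[0,0,0.018],"rot":[0,0,0],"hand":0},{"xyz":[0,0,0.018],"rot":[0,0,0],"hand":0}]'
```

```text
t: 32.1
ee_pos: [0.6463, 0.0642, 0.252]
tool_rot: [0.696, 0.718, 0.0, -0.0]
wrist_force: [0.8, 0.0, -1.0]
gripper_width: 0.0153
```

```bash
python3 -m inch '[{"xyz":[0,0,0.001],"rot":[0,0,0],"hand":0},{"xyz":[0,0,0.001],"rot":[0,0,0],"hand":0}]'
```

```text
t: 32.3
ee_pos: [0.6464, 0.0641, 0.2519]
tool_rot: [0.696, 0.718, 0.001, -0.0]
wrist_force: [-2.1, -0.0, 4.5]
gripper_width: 0.0151
```

Seated. Release, rise, and step back for a clear view.

```bash
python3 -m inch '[{"xyz":[0,0,0],"rot":[0,0,0],"hand":0.2},{"xyz":[0,-0.0005,0],"rot":[0,0,0],"hand":0.3},{"xyz":[0,-0.0005,0],"rot":[0,0,0],"hand":0.4},{"xyz":[0,-0.0005,0],"rot":[0,0,0],"hand":0.6},{"xyz":[0,-0.0005,0],"rot":[0,0,0],"hand":0.6},{"xyz":[0,-0.0005,0],"rot":[0,0,0],"hand":0.6}]' 25; python3 -m inch '[{"xyz":[0,-0.0005,-0.015],"rot":[0,0,0],"hand":0.6},{"xyz":[0,-0.0005,-0.035],"rot":[0,0,0],"hand":0.6},{"xyz":[0,-0.0005,-0.06],"rot":[0,0,0],"hand":0.6},{"xyz":[0,0,-0.10],"rot":[0,0,0],"hand":0.8},{"xyz":[0,0,-0.14],"rot":[0,0,0],"hand":1},{"xyz":[0,0,-0.18],"rot":[0,0,0],"hand":1},{"xyz":[0,0,-0.22],"rot":[0,0,0],"hand":1}]'; python3 -m inch '[{"xyz":[0.05,-0.03,0],"rot":[0,0,-8],"hand":1},{"xyz":[0.1,-0.06,0],"rot":[0,0,-16],"hand":1},{"xyz":[0.15,-0.09,0],"rot":[0,0,-24],"hand":1},{"xyz":[0.19,-0.12,0],"rot":[0,0,-32],"hand":1},{"xyz":[0.23,-0.15,0],"rot":[0,0,-40],"hand":1},{"xyz":[0.27,-0.18,0],"rot":[0,0,-48],"hand":1},{"xyz":[0.3,-0.21,0],"rot":[0,0,-48],"hand":1},{"xyz":[0.3,-0.21,0],"rot":[0,0,-48],"hand":1}]'
python3 - <<'E'
from h import *
d=grab("top"); e=grab("scene")
cv2.imwrite("pics/c11.png",cv2.resize(d["image"][135:300,140:400],None,fx=3,fy=3,interpolation=cv2.INTER_CUBIC)[:,:,::-1])
b=e["image"][130:260,240:420]
cv2.imwrite("pics/c12.png",cv2.resize(b,None,fx=4,fy=4,interpolation=cv2.INTER_CUBIC)[:,:,::-1])
E
```

```text
t: 32.9
ee_pos: [0.6459, 0.0641, 0.2518]
tool_rot: [0.696, 0.718, 0.001, -0.0]
wrist_force: [-0.1, 0.3, 0.5]
gripper_width: 0.0515
t: 33.6
ee_pos: [0.6453, 0.0635, 0.4749]
tool_rot: [0.696, 0.718, 0.001, 0.0]
wrist_force: [1.3, -0.2, -0.1]
gripper_width: 0.0852
t: 34.4
ee_pos: [0.4225, 0.3615, 0.4757]
tool_rot: [0.341, 0.94, 0.001, -0.0]
wrist_force: [-0.3, 0.1, -0.7]
gripper_width: 0.0852
```

View pics/c11.png

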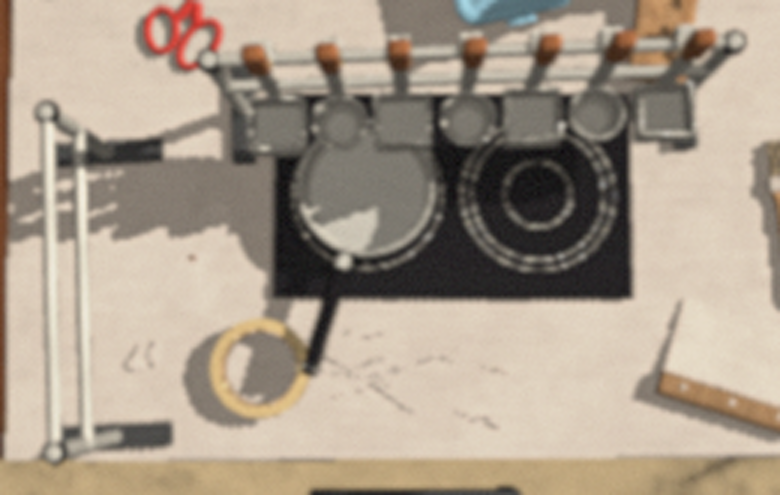

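View pics/c12.png

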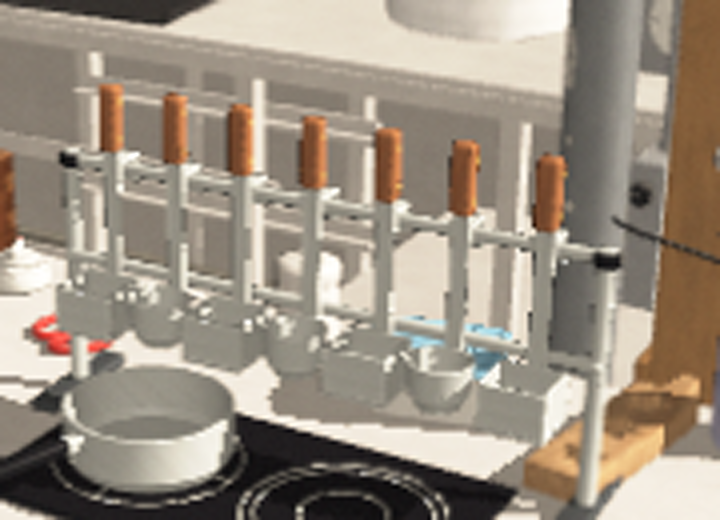

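Three ladles hang alternating with the four scoops. The pan is at the resting ring's middle (rim ≈ (368,187), as before), and the drainer is empty. The tape roll, the scraper and the scoops haven't moved. Handing in.

```bash
python3 -c "
from h import *
st(); print(manip.job_done())"
```

```text
34.5 [0.424  0.3599 0.4757] [-0.3 -0.8 -0.2] 0.0853
the job is handed in; nothing more can be done
None
```

I slid the saucepan by its handle from the cooking ring to the resting ring. I then hung all three ladles on the main rail, one in each gap between the scoops, bowls to the front. The job was handed in at 34.5 s with the gripper clear of everything; it reports no verdict.

**Last pictures (both views):**
- All three ladles hang upright between the four scoops, and the drainer is empty.
- The scoops, tape roll and scraper look unmoved.
- The pan shows no sign of having been knocked.

**Pan position:** after the slide, the top picture put the pan about 2.5 mm from the ring's middle. The arm's measured travel suggested about 3 mm to the other side, so the two disagree by roughly 5 mm. I did not correct for this. In the last top picture the rim still looks centred on the ring, but I did not measure it again.

**Forces:** when the gripper first closed on the handle it pressed down with about 6 N, close to the estimated load at which the pan would tip. I raised it 1 mm before sliding. The highest wrist force I read was under 7 N.

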